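# Clamp a mounted specimen in the screw clamp

## Task

Pick up the holder with the red specimen by its black fin, set it in the clamp's channel with the specimen leading and slide it fully home against the stop. Then turn the T-handle clockwise (seen from above), regrasping as needed, until it takes about half as much effort again as it did running free: the specimen is then clamped, and much tighter would crack it. Let go and leave the holder with the green specimen and everything else on the bench where they are.

Things in the scene. Friction and masses are not known exactly. Their poses are not given: they have to be found in the camera images.
- clamp_base: Dark grey steel base plate of a bench specimen clamp, fixed. Origin on the bench top, below the axis of the clamping screw; x points into the channel (the way the holder slides in), z up. Plate from x = -130 to +30 mm, 130 mm wide, 16 mm thick: its top is the channel floor. Two steel columns, 16 mm thick, at x = 0, y = +-52 mm, reach 112 mm above the bench.
- channel_mouth (a point): Middle of the channel's entrance, on the channel floor (16 mm above the bench), 110 mm before the screw axis (base x = -110 mm); axes as the base's. Two steel rails 10 mm high flare from about 57 mm apart here to 48 mm apart (y = +-24) at base x = -82 mm, and run on parallel to x = +18 mm.
- stop_face (a point): Middle of the foot of the brass stop's face, on the channel floor, at base x = +18 mm; axes as the base's. The stop is 22 mm high. A holder whose front end is pushed home on it has its specimen on the screw axis (base x = 0).
- clamp_head: Grey cross-bar on the two columns, fixed, 34 (x) by 132 (y) by 22 mm, axes as the base's; origin on the screw axis, 80 mm below the bar's underside and 0 to 3 mm above the bench (the bar's height is set anew each time). On it a boss of 30 mm diameter reaches 116 mm above the origin. Below it a 22 mm round black rubber nose, 4 to 10 mm above a specimen that is in place.
- handle_grip (a point): Centre of the black T-handle bar, on the screw axis, 152 to 155 mm above the bench; x along the bar, z up. Bar 64 mm long, 12 wide, 14 high, on a 10 mm shaft; 29 mm free below it. Clockwise seen from above tightens, lowering the nose 4 mm/rad. It stays at its height. It drives the screw through a torsion spring: the bar gives 0.25 rad per N m before the screw follows, and springs back by as much when let go; the screw stays put.
- boss_top (a point): Top of the boss under the T-handle, on the screw axis. Turning the handle takes about 0.52 N m running free (0.38 while held still between steps). Once the sprung nose is on the specimen this rises by 0.004 N m per N of pressure: well clamped 0.15 to 0.40 N m above the free value (best 0.25); 0.64 above it (160 N) the specimen cracks. Free travel before contact: 1 to 2.5 rad.
- red_holder: The holder to clamp: an aluminium sole 130 mm long (x = -72 to +58), 44 mm wide, 14 mm thick, about 0.3 kg, with a round red mounted specimen near its front (+x) end and a black fin near its rear end. Origin on the underside, 7 mm ahead of the sole's middle; x towards the specimen end, z up.
- red_holder_puck (a point): Centre of the top face of the red specimen (32 mm diameter, 16 mm high, on the sole); 40 mm ahead of the holder's origin and 30 mm above its underside, on the screw axis and 46 mm above the bench when home.
- red_holder_fin (a point): Grip point in the black fin of the red holder: 55 mm behind the holder's origin, 34 mm above its underside. The fin is 32 mm long along the holder's x, 14 mm thick along its y, its top 46 mm above the underside; its axes are the holder's.
- green_holder: The same holder with a green specimen; leave it alone. Origin and axes as the red holder's.
- slide_tray: Bystander: open grey tray, 100 x 160 x 30 mm; origin centre of underside.
- reagent_bottle: Bystander: amber bottle with white cap, 52 mm diameter, 110 mm high; origin centre of underside.
- petri_dish: Bystander: closed glass dish, 88 mm diameter, 22 mm high; origin centre of underside.
- eyepiece: Bystander: black eyepiece standing, 34 mm diameter, 55 mm high; origin centre of underside.
- lens_jar: Bystander: glass jar with lid, 60 mm diameter, 70 mm high; origin centre of underside.
- slide_box: Bystander: closed blue box, 85 x 170 x 34 mm; origin centre of underside.
Not all that is in view belongs to the job. What is shaped like the clamp_base but blue is not meant.

How it is judged:
By the outcome, as a careful person would: the job done as asked, in the order asked, and still so for the second after the job is handed in, with the robot touching nothing.
It also fails if it takes over 72 s, if anything falls off the work surface, if the arm or the gripper's body presses on something with over 40 N, if the wrist force passes 120 N, or if a joint passes its speed limit or range.

## Robot

A 6-joint arm with a two-finger parallel gripper is mounted at the origin on the work surface. World frame = base frame: x ahead of the robot, y to its left, z up, the work surface at z = 0. Lengths are in m, angles in rad, forces in N, time in s.
With the tool pointing down it reaches from about 0.325 to 0.875 m from the base axis. Payload 4.4 kg.
Tool frame: the origin (TCP) lies on the centre line of the jaws, within the pads' length; the fingertips stand bot.tcp_to_tips ahead of it and the grasp point (between the pads) lies 11 mm behind it (bot.tcp_to_tips is the distance from the TCP to the fingertips, in m); y points along the fingers, x is the direction in which the jaws open and shut, and the axes are right-handed (so a half turn about y gives the same grasp; the last joint's range is limited). The gripper opens to 85 mm and grips with 20 to 120 N. Pads are 22 mm wide; open, the fingers measure 114 mm over their backs; the gripper's body (76 mm by 85 mm) begins 54 mm behind the grasp point. The pads swing forward as they close: fully open they stand 13 mm farther back than shut.
Start: joints at [1.133, 0.207, 1.542, -0, 1.393, -0.15], TCP at [0.163, 0.551, 0.239] pointing down, gripper open.
Joint ranges: [-2.73, 2.73], [-0.86, 2.22], [0.23, 2.46], [-1.11, 4.25], [0.08, 2.63], [-2.82, 2.82]. Speed limits (rad/s): [2.79, 2.79, 3.14, 3.14, 3.14, 3.14].

## Interface

Orientations are given as a rotation vector (axis times angle).
In Python, from station import bot gives the robot as it stands. The module is installed in compiled form; this text tells all that it offers.
- The arm moves only by the tool jog_arm, never from a script. Its argument "steps" is a list of rows, each a list of 7 numbers: the shift along the world's x, y, z in mm, then the turn, a rotation vector about the world's x, y, z in degrees, then the opening in per cent of the stroke, from 0 (shut) to 100 (fully open). In form: [[tx, ty, tz, ax, ay, az, jaw], ...]. A call has 1 to 20 rows; each row is the pose to reach, as a shift and turn from the pose commanded when the call began; what a row does not reach only later rows make up. A row lasts 1/12 s, in which the tool goes at most 41.7 mm and 7.16 degrees, less where a joint would pass 70% of its speed; a pose out of reach is approached as far as the arm can. A call with a gripper value outside its range is refused whole. The fingers move at their own pace and stop on an object; the grip force is fixed at half the most. Time passes only in rows, so rows that repeat a pose let the fingers close. It gives the time, the measured TCP pose, the force and the opening at its end, in the units of the state.
- bot.sense(): the state, without advancing time (a new reading comes with each control period).
- bot.capture(name): name is "side" or "top"; returns a dict with "frame" (420x560x3 uint8, red, green, blue), "fx", "fy", "cx", "cy" (pixels), "R" (3x3) and "t" (3): a world point X has camera coordinates R X + t. Camera axes: x right, y down, z forward; pixel columns grow to the right and rows downward; lengths in m; the calibration is good to about 2 mm. A picture is of the moment at which its call begins. There is no depth.
- bot.finish_job(): hands the job in, once; it reports no verdict.
Trained networks look in a picture, given as the dict that the camera call returned (one of the last four; its "shot" number tells which), for a name from the list of things; names that differ only in an ending like _2 or _b are one class to them, and where a whole thing is asked for, a point or a joint stands for the part that bears it (a point fixed in the world has none). Each returns a list of dicts, best first, with "confidence" (0 to 1); they miss things now and then, are a little off and sometimes report something else, mostly with a low value. They report only what shows in the picture. A call takes as long as a camera call. They do not tell look-alikes from the thing itself.
- bot.spot_in(picture, name): "rect" ([left, top, width, height] in pixels, round what is visible of it).
The state is a dict: "time_s": time; "joint_pos": joint angles; "qvel": joint speeds; "joint_efforts": joint torques, N m; "ee_pos": TCP position; "ee_rot": TCP orientation; "contact_force": force on the tool from outside, world axes, zero at the start; "wrist_torque": the same for the moment, N m; "width": opening from 0.0 (shut) to 1.0 (fully open).
Only numpy, scipy, OpenCV 4.12 (cv2) and the standard library are available. Lean on these libraries where they do the work, as an engineer would, in place of code of your own. Each camera call takes 0.05 s, during which the arm holds its last target.

## Working session

There is one attempt and no reset: what is moved stays moved. The work goes in short steps, Python scripts to look and compute and a tool call to move; the robot and the scene stay as the last step left them, time stands still between calls to the robot, and variables do not carry over. Pictures are saved under pics/ and viewed, and the job is handed in when it is done.

Besides the shell and the picture viewer there is one more tool, called in YAML: its name, and indented under it one key for each argument. jog_arm: Moves the arm, as the interface text tells. Its arguments: {"type":"object","properties":{"steps":{"type":"array","items":{"type":"array","items":{"type":"number"}}}},"required":["steps"]}

```bash
mkdir -p pics; ls
python3 - <<'E'
from station import bot
import cv2
s=bot.sense(); print(s); print(bot.tcp_to_tips)
for n in("side","top"):
    c=bot.capture(n); cv2.imwrite(f"pics/{n}0.png",c["frame"][:,:,::-1])
    print(n,c["fx"],c["fy"],c["cx"],c["cy"],c["R"],c["t"],c["shot"])
    for k in["clamp_base","clamp_head","handle_grip","red_holder","red_holder_puck","red_holder_fin","green_holder"]:
        print(k,[(r["rect"],round(r["confidence"],2)) for r in bot.spot_in(c,k)])
E
```

```text
pics
{'time_s': 0.0, 'joint_pos': array([ 1.13253082e+00,  2.07417843e-01,  1.54298411e+00, -2.55340189e-05,
        1.39348221e+00, -1.50504505e-01]), 'qvel': array([ 6.49754767e-04,  2.77414892e-04,  6.55480064e-05, -4.95931911e-04,
        4.56965186e-04, -7.66070521e-04]), 'joint_efforts': array([ 5.17671026e-05, -3.83041084e+01, -2.91595352e+01, -1.33672406e-04,
        1.04447699e-02, -1.05719678e-06]), 'ee_pos': array([0.16288858, 0.5506665 , 0.23811266]), 'ee_rot': array([-1.33282601, -0.99314532,  0.99648501]), 'contact_force': array([-0.119861  ,  0.3622395 ,  0.24419673]), 'wrist_torque': array([-0.0390508 , -0.05510752,  0.02397741]), 'width': 1.0011049481007852}
0.008
side 499.6592886974898 499.6592886974898 285.05829768144497 208.03960489298493 [[-0.9901428  -0.13906664 -0.01666439]
 [-0.06122478  0.53675419 -0.84151439]
 [ 0.12597126 -0.83219914 -0.53997762]] [0.54601185 0.14007022 1.30789976] 1
clamp_base [([340.3, 240.9, 71.3, 71.5], 0.81), ([234.4, 199.6, 70.0, 58.9], 0.68), ([298.9, 176.7, 37.9, 16.7], 0.56)]
clamp_head [([235.8, 189.2, 26.0, 39.4], 0.9)]
handle_gr
[... 339 characters left out ...]
95.54488018483556 274.7620383232909 209.37912958685695 [[ 0.06433356 -0.99791594  0.00499656]
 [-0.972666   -0.06382364 -0.22326531]
 [ 0.22311891  0.00950346 -0.97474491]] [-0.03135707  0.59112008  1.17684693] 2
clamp_base [([259.5, 183.6, 44.6, 55.2], 0.8), ([191.8, 270.1, 50.5, 59.6], 0.8)]
clamp_head [([263.9, 176.7, 42.3, 23.3], 0.55)]
handle_grip [([258.4, 181.5, 49.1, 58.0], 0.32)]
red_holder [([358.8, 228.4, 25.4, 42.0], 0.84), ([330.2, 159.6, 51.5, 33.0], 0.47), ([179.4, 208.3, 13.5, 41.3], 0.2)]
red_holder_puck [([359.7, 227.0, 22.0, 42.0], 0.84)]
red_holder_fin [([356.4, 227.6, 25.7, 42.2], 0.94)]
green_holder [([178.8, 207.0, 13.5, 40.6], 0.8), ([177.0, 148.8, 54.8, 32.0], 0.49)]
```

Run:
```python
import cv2
a=cv2.imread("pics/top0.png");b=cv2.imread("pics/side0.png")
cv2.imwrite("pics/top0z.png",cv2.resize(a[120:350,150:440],None,fx=2.6,fy=2.6,interpolation=cv2.INTER_CUBIC))
cv2.imwrite("pics/side0z.png",cv2.resize(b[130:350,190:460],None,fx=2.7,fy=2.7,interpolation=cv2.INTER_CUBIC))
```

```text
(no output)
```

View pics/top0.png

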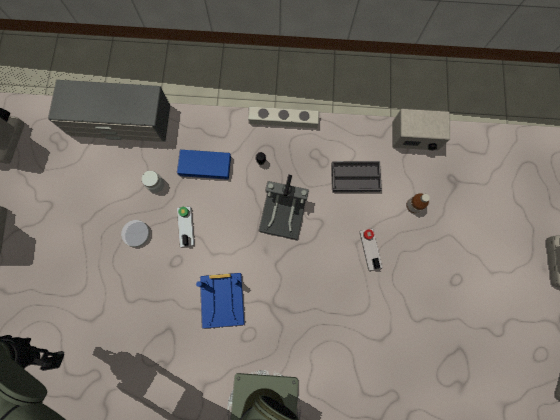

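View pics/side0.png

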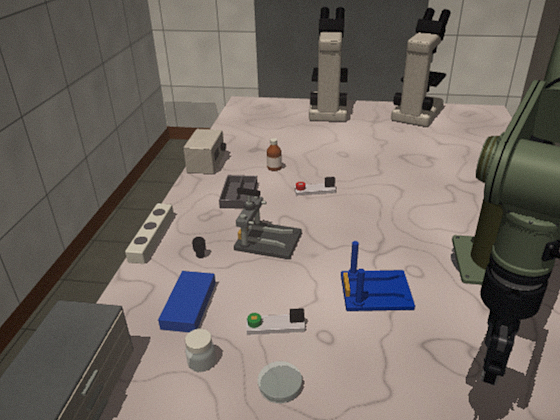

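View pics/top0z.png

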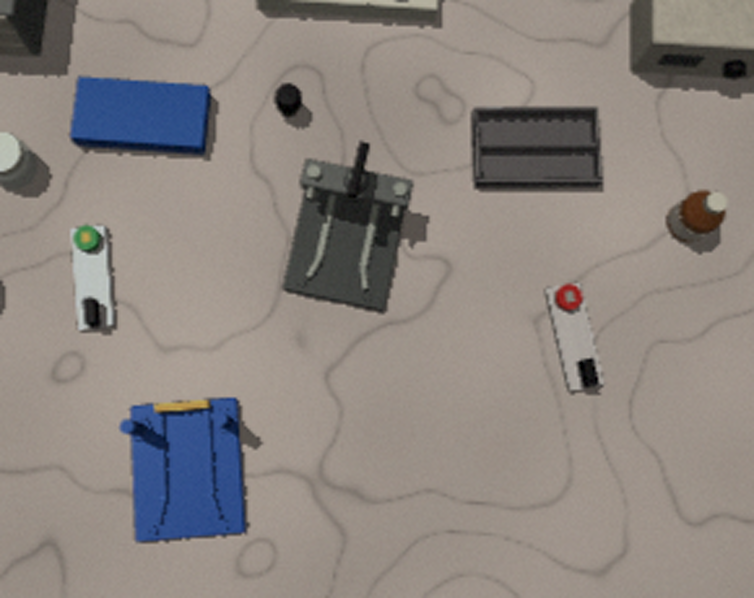

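View pics/side0z.png

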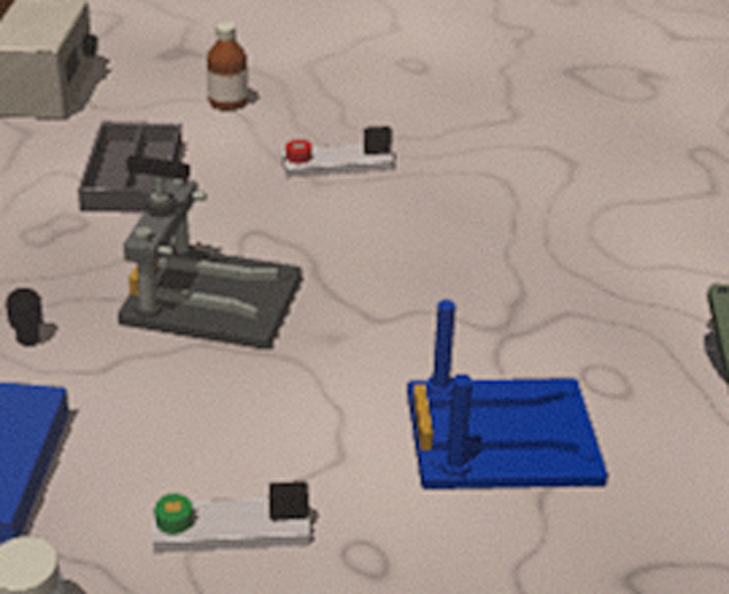

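Run:
```python
import cv2,numpy as np
a=cv2.imread("pics/top0.png");b=cv2.imread("pics/side0.png")
def crop(im,x0,y0,x1,y1,f,n):
    c=cv2.resize(im[y0:y1,x0:x1],None,fx=f,fy=f,interpolation=cv2.INTER_CUBIC)
    for x in range(x0,x1,5):
        cv2.line(c,(int((x-x0+.5)*f),0),(int((x-x0+.5)*f),5 if x%10 else 12),(0,255,255),1)
        if x%10==0: cv2.putText(c,str(x),(int((x-x0+.5)*f)-10,24),0,.4,(0,255,255),1)
    for y in range(y0,y1,5):
        cv2.line(c,(0,int((y-y0+.5)*f)),(5 if y%10 else 12,int((y-y0+.5)*f)),(0,255,255),1)
        if y%10==0: cv2.putText(c,str(y),(14,int((y-y0+.5)*f)+4),0,.4,(0,255,255),1)
    cv2.imwrite(n,c)
crop(a,252,170,314,245,8,"pics/tc.png")
crop(b,230,180,306,262,7,"pics/sc.png")
crop(a,350,222,392,276,10,"pics/tr.png")
crop(b,288,170,344,200,13,"pics/sr.png")
```

```text
(no output)
```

View pics/tc.png

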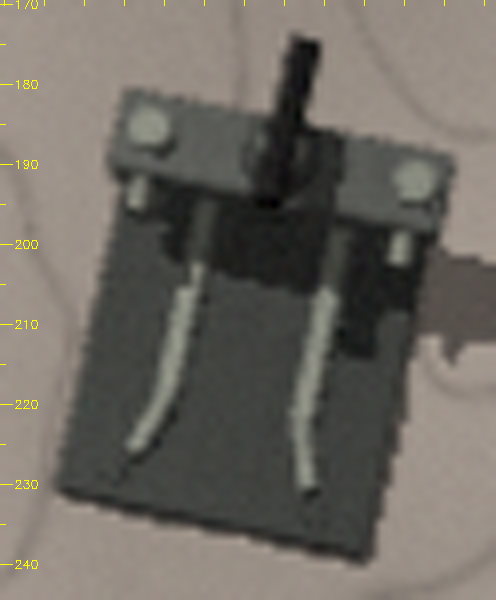

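View pics/sc.png

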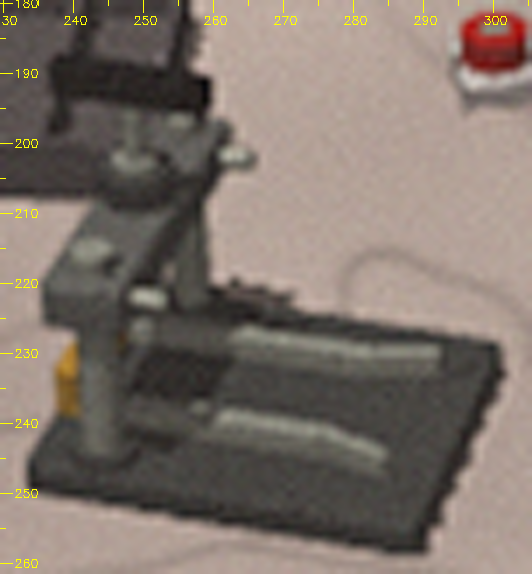

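View pics/tr.png

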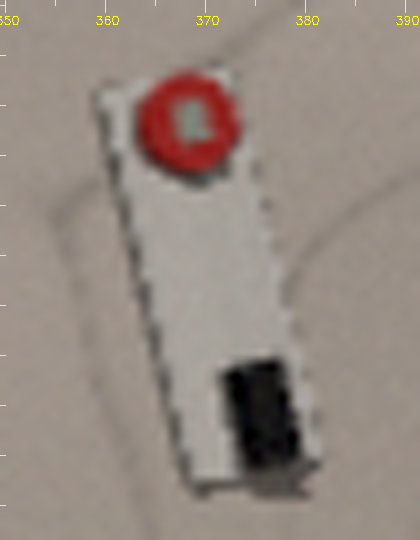

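View pics/sr.png

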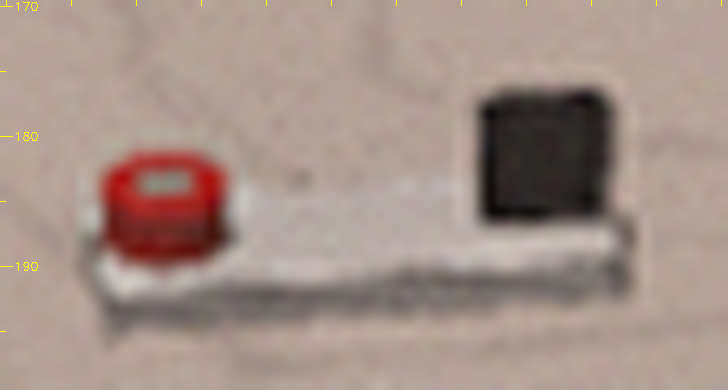

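```bash
cat > h.py <<'E'
import numpy as np
from scipy.optimize import least_squares
CAM={"side":dict(f=499.6592886974898,c=(285.05829768144497,208.03960489298493),R=np.array([[-0.9901428,-0.13906664,-0.01666439],[-0.06122478,0.53675419,-0.84151439],[0.12597126,-0.83219914,-0.53997762]]),t=np.array([0.54601185,0.14007022,1.30789976])),
"top":dict(f=395.54488018483556,c=(274.7620383232909,209.37912958685695),R=np.array([[0.06433356,-0.99791594,0.00499656],[-0.972666,-0.06382364,-0.22326531],[0.22311891,0.00950346,-0.97474491]]),t=np.array([-0.03135707,0.59112008,1.17684693]))}
def proj(n,X):
    c=CAM[n];p=c["R"]@np.asarray(X)+c["t"];return np.array([c["f"]*p[0]/p[2]+c["c"][0],c["f"]*p[1]/p[2]+c["c"][1]])
def ray(n,uv,z):
    c=CAM[n];d=c["R"].T@np.array([(uv[0]-c["c"][0])/c["f"],(uv[1]-c["c"][1])/c["f"],1]);o=-c["R"].T@c["t"];return o+d*(z-o[2])/d[2]
def fit(pts,g,full=False):
    def r(p):
        c,s=np.cos(p[2]),np.sin(p[2]);e=[]
        for n,uv,X in pts:
            X=np.array(X)/1000;W=[p[0]+c*X[0]-s*X[1],p[1]+s*X[0]+c*X[1],X[2]]
            e+=list(proj(n,W)-uv)
        return np.array(e)
    o=least_squares(r,g,loss="soft_l1");return o.x,r(o.x).reshape(-1,2)
def tri(obs):
    return least_squares(lambda X:np.concatenate([proj(n,X)-uv for n,uv in obs]),[.6,0,.1])
E
cat > m.py <<'E'
from h import *
np.set_printoptions(precision=4,suppress=True)
T=lambda x,y:("top",np.array([252-.5+x/8,170-.5+y/8]))
S=lambda x,y:("side",np.array([230-.5+x/7,180-.5+y/7]))
P=[(*T(62,492),(-130,65,0)),(*T(370,562),(-130,-65,0)),(*T(128,88),(17,66,103.5)),(*T(455,155),(17,-66,103.5)),
(*S(500,348),(-130,-65,16)),(*S(430,535),(-130,65,16)),(*S(35,472),(30,65,16)),(*S(422,553),(-130,65,0)),(*S(35,492),(30,65,0))]
print("rays",ray(*P[0][:2],0),ray(*P[1][:2],0))
for sub in (P,P[:4],P[4:]):
    x,r=fit(sub,[.65,0.05,-.15]);print("clamp",x,"deg",np.degrees(x[2]));print(r.round(1).tolist())
for nm,a,b in (("far",T(306,38),S(52,62)),("near",T(269,203),S(210,80))):
    for z in(.160,):print(nm,ray(*a,z),ray(*b,z))
    o=tri([a,b]);print(nm,o.x,o.fun)
T=lambda x,y:("top",np.array([350-.5+x/10,222-.5+y/10]))
S=lambda x,y:("side",np.array([288-.5+x/13,170-.5+y/13]))
P=[(*T(195,488),(-72,22,7)),(*T(320,463),(-72,-22,14)),(*T(97,92),(58,22,14)),(*T(232,70),(58,-22,14)),(*T(188,122),(40,0,30)),(*T(262,408),(-55,0,46)),
(*S(163,183),(40,0,30)),(*S(545,97),(-55,0,46)),(*S(545,218),(-55,7,14)),(*S(625,285),(-72,22,0)),(*S(108,318),(58,22,0))]
for sub in (P,P[:6],P[6:]):
    x,r=fit(sub,[.6,-.2,0]);print("red",x,np.degrees(x[2]));print(r.round(1).tolist())
E
python3 m.py
```

```text
rays [0.5314 0.0538 0.    ] [ 0.5107 -0.0736  0.    ]
clamp [ 0.6487 -0.0267 -0.1377] deg -7.890190015721719
[[-0.6, 0.7], [-0.1, -0.1], [-0.4, -0.3], [0.6, -0.4], [1.7, -1.5], [-0.4, -0.9], [-0.8, -1.2], [0.8, 1.3], [-0.3, 0.7]]
clamp [ 0.6486 -0.0273 -0.1402] deg -8.032621125945603
[[-0.5, 0.7], [-0.0, -0.0], [-0.2, -0.3], [0.8, -0.3]]
clamp [ 0.649  -0.0247 -0.1296] deg -7.4245753696869246
[[1.4, -1.4], [-0.4, -0.7], [-0.9, -0.6], [0.9, 1.5], [-0.5, 1.2]]
far [ 0.6801 -0.0313  0.16  ] [ 0.6826 -0.03    0.16  ]
far [ 0.6819 -0.0312  0.159 ] [-0.0013 -0.4602  0.3964  0.1178]
near [ 0.6161 -0.0213  0.16  ] [ 0.6202 -0.0235  0.16  ]
near [ 0.618  -0.0212  0.161 ] [ 0.0138 -0.7361  0.6403  0.169 ]
red [ 0.5028 -0.307   0.248 ] 14.207671342474352
[[-0.6, -0.5], [0.9, -0.7], [0.3, -0.7], [-0.0, -1.0], [0.3, -0.4], [1.3, -0.1], [0.8, 0.3], [0.7, 0.5], [0.7, 0.9], [0.5, 1.5], [0.3, 1.8]]
red [ 0.501  -0.3058  0.24  ] 13.752667052667817
[[-1.2, 0.1], [0.3, -0.0], [0.1, -0.3], [-0.2, -0.4], [-0.0, 0.1], [0.7, 0.5]]
red [ 0.5053 -0.313   0.2525] 14.465592080271053
[[0.2, -0.7], [0.0, -0.4], [0.1, -0.1], [-0.2, 0.4], [-0.2, 0.8]]
```

Run:
```python
from station import bot
import numpy as np
from scipy.spatial.transform import Rotation as Ro
s=bot.sense();M=Ro.from_rotvec(s["ee_rot"]).as_matrix();print(M.round(3));x=M[:,0];print(np.degrees(np.arctan2(x[1],x[0])),s["time_s"],s["ee_pos"])
```

```text
[[ 0.284 -0.    -0.959]
 [ 0.959  0.     0.284]
 [ 0.    -1.     0.   ]]
73.51080868546295 0.8 [0.16320681 0.55136441 0.23930556]
```

jog_arm:
  steps:
    - [40, -40, 0, 0, 0, -7, 100]
    - [80, -80, 0, 0, 0, -14, 100]
    - [120, -120, 0, 0, 0, -21, 100]
    - [160, -160, 0, 0, 0, -28, 100]
    - [200, -200, 0, 0, 0, -35, 100]
    - [220, -240, 0, 0, 0, -42, 100]
    - [230, -280, 0, 0, 0, -49, 100]
    - [240, -320, 0, 0, 0, -56, 100]
    - [247, -360, 0, 0, 0, -63, 100]
    - [250, -400, 0, 0, 0, -70, 100]
    - [255, -440, 0, 0, 0, -77, 100]
    - [260, -480, 0, 0, 0, -84, 100]
    - [262, -520, 0, 0, 0, -91, 100]
    - [265, -560, 0, 0, 0, -98, 100]
    - [268, -600, 0, 0, 0, -105, 100]
    - [270, -640, 0, 0, 0, -112, 100]
    - [273, -680, 0, 0, 0, -119, 100]
    - [276, -720, 0, 0, 0, -126, 100]
    - [280, -760, 0, 0, 0, -133, 100]
    - [283, -800, -20, 0, 0, -140, 100]

```text
time_s: 2.47
ee_pos: [0.4429, -0.199, 0.2326]
ee_rot: [-1.373, 0.903, -0.911]
contact_force: [1.4, -0.7, -0.9]
width: 1.003
```

jog_arm:
  steps:
    - [2, -35, -20, 0, 0, -5, 60]
    - [4, -72, -50, 0, 0, -9.4, 60]
    - [4, -72, -80, 0, 0, -9.4, 60]
    - [4, -72, -100, 0, 0, -9.4, 60]
    - [4, -72, -100, 0, 0, -9.4, 60]
    - [4, -72, -100, 0, 0, -9.4, 60]

```text
time_s: 2.97
ee_pos: [0.445, -0.2673, 0.1295]
ee_rot: [-1.315, 1.029, -1.023]
contact_force: [0.7, -0.5, 0.4]
width: 0.598
```

```bash
cat > v.py <<'E'
import sys
from station import bot
import cv2,numpy as np
from scipy.spatial.transform import Rotation as Ro
def crop(im,x0,y0,x1,y1,f,n):
    im=im[:,:,::-1]
    c=cv2.resize(np.ascontiguousarray(im[y0:y1,x0:x1]),None,fx=f,fy=f,interpolation=cv2.INTER_CUBIC)
    for x in range(x0,x1,5):
        cv2.line(c,(int((x-x0+.5)*f),0),(int((x-x0+.5)*f),5 if x%10 else 12),(0,255,255),1)
        if x%10==0: cv2.putText(c,str(x),(int((x-x0+.5)*f)-10,24),0,.4,(0,255,255),1)
    for y in range(y0,y1,5):
        cv2.line(c,(0,int((y-y0+.5)*f)),(5 if y%10 else 12,int((y-y0+.5)*f)),(0,255,255),1)
        if y%10==0: cv2.putText(c,str(y),(14,int((y-y0+.5)*f)+4),0,.4,(0,255,255),1)
    cv2.imwrite(n,c)
def st():
    s=bot.sense();M=Ro.from_rotvec(s["ee_rot"]).as_matrix();x=M[:,0]
    print("t",round(s["time_s"],2),"pos",s["ee_pos"].round(4),"yaw",np.degrees(np.arctan2(x[1],x[0])).round(2),"down",M[:,1].round(3),"F",s["contact_force"].round(2),"tau",s["wrist_torque"].round(3),"w",round(s["width"],3),"j6",s["joint_pos"][5].round(2))
    return s
E
python3 - <<'E'
from v import *
st()
c=bot.capture("side");crop(c["frame"],270,90,370,205,7,"pics/s1.png")
c=bot.capture("top");crop(c["frame"],320,200,420,310,7,"pics/t1.png")
E
```

```text
t 2.97 pos [ 0.445  -0.2673  0.1295] yaw -75.91 down [-0.003  0.002 -1.   ] F [ 0.67 -0.48  0.43] tau [ 0.007 -0.037  0.033] w 0.598 j6 0.62
```

View pics/s1.png

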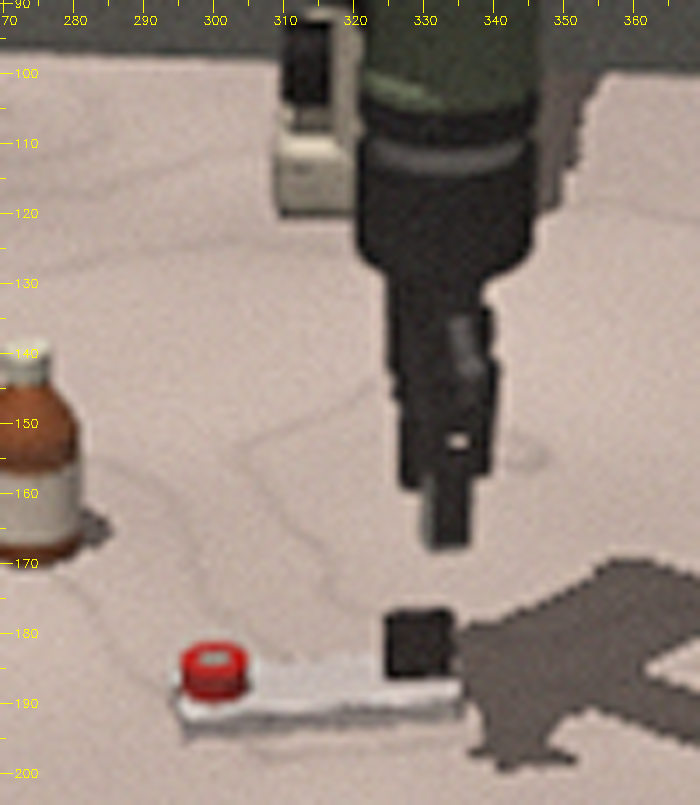

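View pics/t1.png

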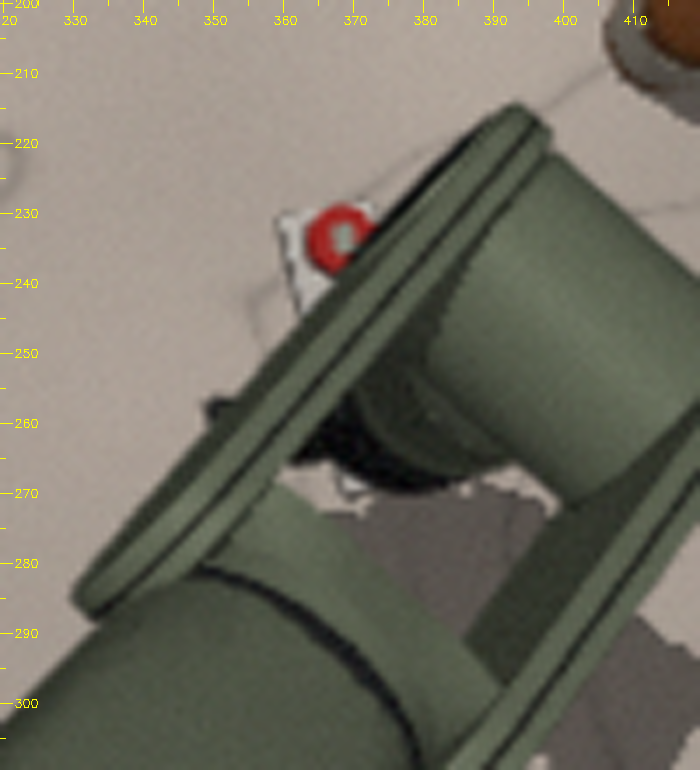

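jog_arm:
  steps:
    - [2, -25, -10, 0, 0, 0, 60]
    - [4, -53, -30, 0, 0, 0, 60]
    - [4, -53, -45, 0, 0, 0, 60]
    - [4, -53, -45, 0, 0, 0, 60]
    - [4, -53, -45, 0, 0, 0, 60]

```text
time_s: 3.48
ee_pos: [0.4505, -0.3207, 0.0867]
ee_rot: [-1.316, 1.025, -1.026]
contact_force: [0.5, 0.4, 0.0]
width: 0.597
```

Run:
```python
from v import *
from h import *
s=st()
c=bot.capture("side");crop(c["frame"],280,120,350,205,9,"pics/s2.png")
# project predicted tips / grasp
for dz in (-.008,0,.011): print(dz,proj("side",s["ee_pos"]+[0,0,dz]).round(1))
c=bot.capture("top");crop(c["frame"],340,210,400,290,9,"pics/t2.png")
```

```text
t 3.48 pos [ 0.4505 -0.3207  0.0867] yaw -75.86 down [ 0.001 -0.    -1.   ] F [0.49 0.37 0.02] tau [-0.004 -0.027  0.04 ] w 0.597 j6 0.55
-0.008 [330.1 168.4]
0 [330.2 166.2]
0.011 [330.3 163.1]
```

View pics/s2.png

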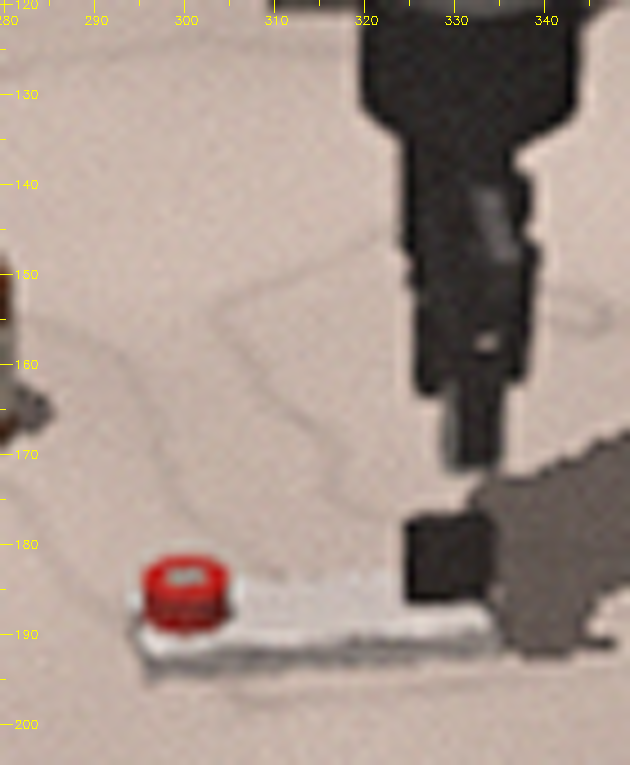

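View pics/t2.png

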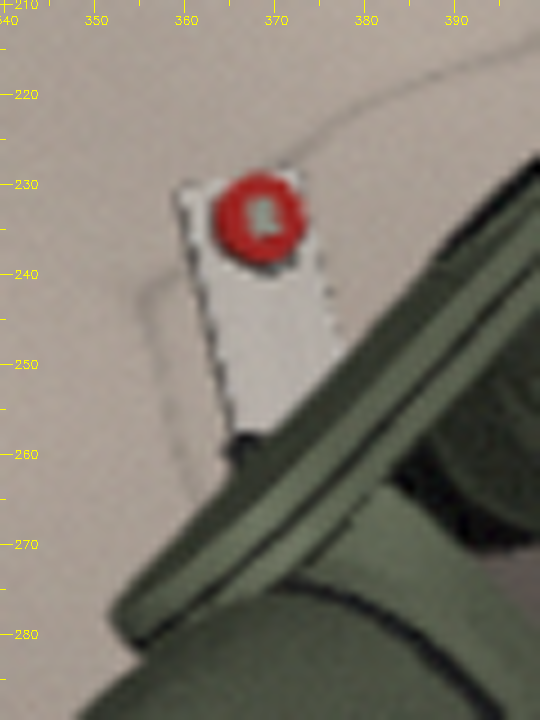

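jog_arm:
  steps:
    - [0, 0, -20, 0, 0, 0, 60]
    - [0, 0, -40, 0, 0, 0, 60]
    - [0, 0, -58, 0, 0, 0, 60]
    - [0, 0, -58, 0, 0, 0, 60]
    - [0, 0, -58, 0, 0, 0, 60]

```text
time_s: 4.0
ee_pos: [0.4501, -0.3202, 0.0282]
ee_rot: [-1.316, 1.025, -1.025]
contact_force: [0.6, -0.4, -0.1]
width: 0.6
```

Run:
```python
from v import *
s=st()
c=bot.capture("side");crop(c["frame"],280,120,350,205,9,"pics/s3.png")
```

```text
t 4.0 pos [ 0.4501 -0.3202  0.0282] yaw -75.83 down [-0.  0. -1.] F [ 0.61 -0.4  -0.08] tau [ 0.027 -0.021  0.031] w 0.6 j6 0.55
```

View pics/s3.png

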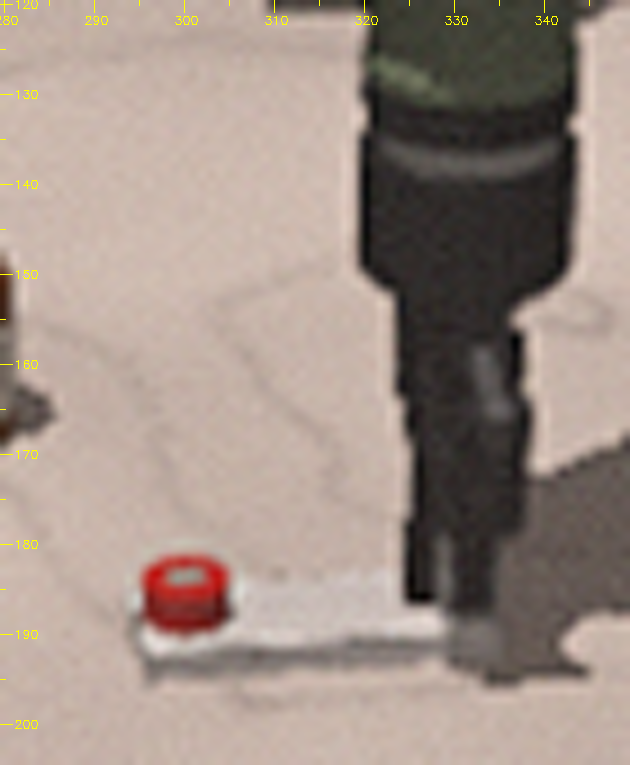

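Fingers straddle the fin (near finger at col 331, row 186, in front of it) with no contact force. I'll close.

jog_arm:
  steps:
    - [0, 0, 0, 0, 0, 0, 30]
    - [0, 0, 0, 0, 0, 0, 15]
    - [0, 0, 0, 0, 0, 0, 0]
    - [0, 0, 0, 0, 0, 0, 0]
    - [0, 0, 0, 0, 0, 0, 0]
    - [0, 0, 0, 0, 0, 0, 0]
    - [0, 0, 0, 0, 0, 0, 0]
    - [0, 0, 0, 0, 0, 0, 0]

```text
time_s: 4.72
ee_pos: [0.4509, -0.3217, 0.0292]
ee_rot: [-1.316, 1.024, -1.028]
contact_force: [0.3, 0.9, 6.6]
width: 0.145
```

Run:
```python
from v import *
s=st()
c=bot.capture("side");crop(c["frame"],280,120,350,205,9,"pics/s4.png")
c=bot.capture("top");crop(c["frame"],340,210,400,290,9,"pics/t4.png")
```

```text
t 4.72 pos [ 0.4509 -0.3217  0.0292] yaw -75.89 down [ 0.002 -0.002 -1.   ] F [0.27 0.94 6.56] tau [0.182 0.095 0.055] w 0.145 j6 0.55
```

View pics/s4.png

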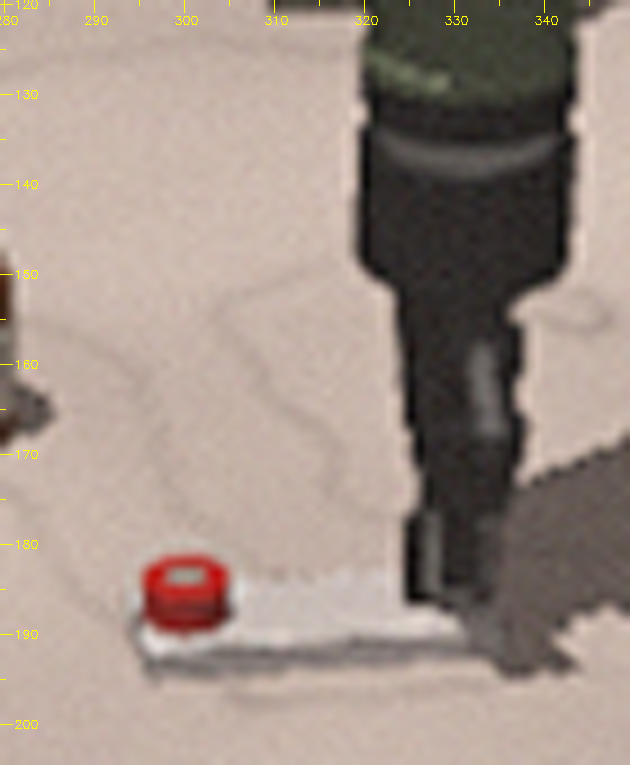

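View pics/t4.png

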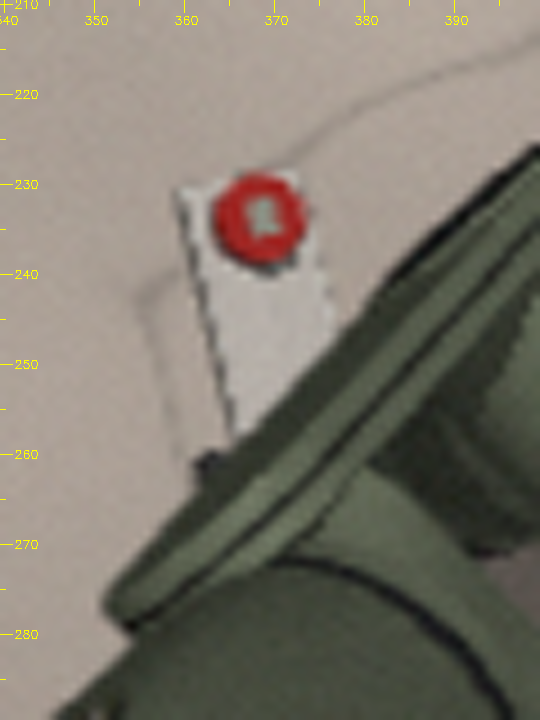

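jog_arm:
  steps:
    - [0, 0, 15, 0, 0, 0, 0]
    - [0, 0, 40, 0, 0, 0, 0]
    - [-1, 10, 65, 0, 0, -1, 0]
    - [-3, 35, 80, 0, 0, -3, 0]
    - [-5, 60, 80, 0, 0, -5, 0]
    - [-7, 90, 80, 0, 0, -7, 0]
    - [-9, 120, 80, 0, 0, -9, 0]
    - [-11, 150, 80, 0, 0, -11, 0]
    - [-13, 180, 80, 0, 0, -13, 0]
    - [-16, 210, 80, 0, 0, -15, 0]
    - [-18, 240, 80, 0, 0, -17, 0]
    - [-20, 270, 80, 0, 0, -19, 0]
    - [-23, 300, 80, 0, 0, -21, 0]
    - [-25, 315, 80, 0, 0, -22, 0]
    - [-25, 326, 80, 0, 0, -22, 0]
    - [-25, 326, 80, 0, 0, -22, 0]
    - [-25, 326, 80, 0, 0, -22, 0]
    - [-25, 326, 80, 0, 0, -22, 0]

```text
time_s: 6.32
ee_pos: [0.4246, 0.0048, 0.1073]
ee_rot: [-1.142, 1.31, -1.31]
contact_force: [0.3, 0.1, -2.8]
width: 0.151
```

Run:
```python
from v import *
s=st()
c=bot.capture("side");crop(c["frame"],225,110,345,270,5,"pics/s5.png")
c=bot.capture("top");crop(c["frame"],225,150,325,270,6,"pics/t5.png")
```

```text
t 6.32 pos [0.4246 0.0048 0.1073] yaw -97.89 down [-0.001 -0.    -1.   ] F [ 0.25  0.06 -2.78] tau [ 0.017  0.034 -0.027] w 0.151 j6 1.52
```

View pics/s5.png

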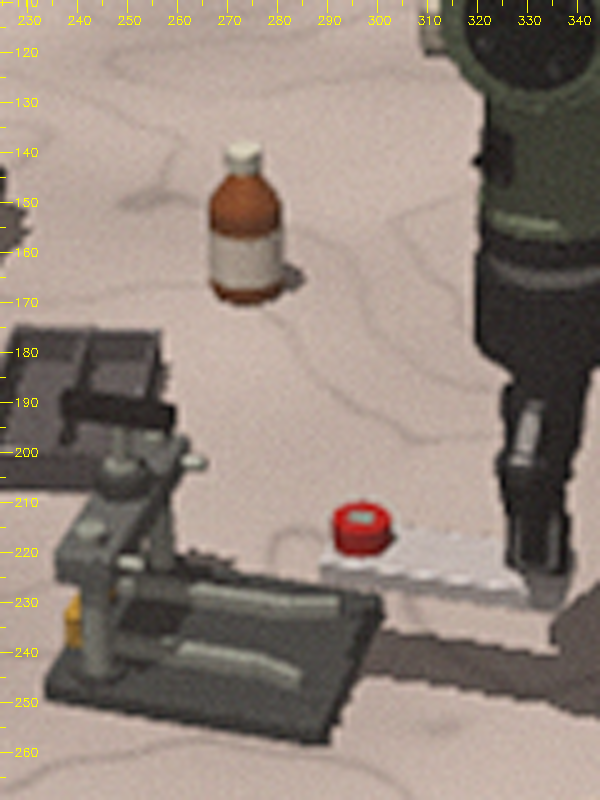

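View pics/t5.png

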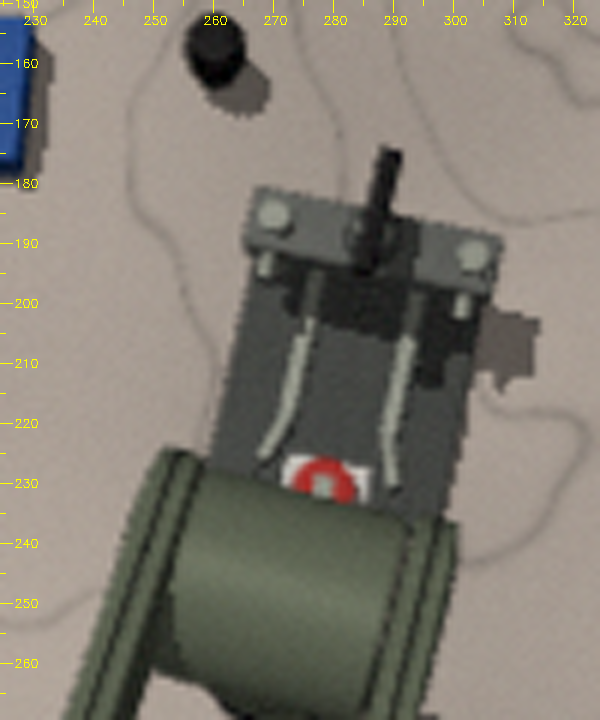

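Run:
```python
from h import *
np.set_printoptions(precision=4,suppress=True)
T=lambda x,y:np.array([225-.5+x/6,150-.5+y/6])
print("puck",ray("top",T(323,484),.108),proj("top",[.5187,-.0083,.108]),T(323,484))
S=lambda x,y:np.array([225-.5+x/5,110-.5+y/5])
print("puck side",S(361,516),proj("side",[.5187,-.0083,.108]))
# rails top centre lines
T2=lambda x,y:np.array([252-.5+x/8,170-.5+y/8])
o=np.array([.649,-.0265]);a=np.radians(-7.9);u=np.array([np.cos(a),np.sin(a)]);v=np.array([-u[1],u[0]])
def loc(uv,z):
    p=ray("top",uv,z)[:2]-o;return (p@u*1000).round(1),(p@v*1000).round(1)
for n,p in dict(Lend=(132,448),Lknee=(165,385),Ltop=(187,290),Rend=(309,490),Rknee=(297,425),Rtop=(328,293)).items(): print(n,loc(T2(*p),.026))
# columns caps / bolts
for n,p in dict(Lbolt=(149,126),Rbolt=(415,180)).items(): print(n,loc(T2(*p),.107))
```

```text
puck [ 0.5193 -0.0081  0.108 ] [278.3719 230.3737] [278.3333 230.1667]
puck side [296.7 212.7] [297.071 212.944]
Lend (np.float64(-108.5), np.float64(37.7))
Lknee (np.float64(-80.5), np.float64(29.9))
Ltop (np.float64(-40.0), np.float64(29.2))
Rend (np.float64(-110.9), np.float64(-35.4))
Rknee (np.float64(-85.9), np.float64(-25.5))
Rtop (np.float64(-29.6), np.float64(-27.3))
Lbolt (np.float64(1.7), np.float64(53.1))
Rbolt (np.float64(1.2), np.float64(-51.3))
```

jog_arm:
  steps:
    - [0, 1, -20, 0, 0, 0, 0]
    - [0, 1, -40, 0, 0, 0, 0]
    - [0, 1, -55, 0, 0, 0, 0]
    - [0, 1, -60, 0, 0, 0, 0]
    - [0, 1, -60, 0, 0, 0, 0]
    - [8, 0, -60, 0, 0, 0, 0]
    - [16, -1, -60, 0, 0, 0, 0]
    - [24, -2, -60, 0, 0, 0, 0]
    - [30, -3, -60, 0, 0, 0, 0]
    - [30, -3, -60, 0, 0, 0, 0]
    - [30, -3, -60, 0, 0, 0, 0]

```text
time_s: 7.33
ee_pos: [0.4558, 0.002, 0.048]
ee_rot: [-1.14, 1.309, -1.31]
contact_force: [-0.8, 1.1, -3.7]
width: 0.153
```

Run:
```python
from v import *
s=st()
c=bot.capture("side");crop(c["frame"],225,150,345,270,6,"pics/s6.png")
c=bot.capture("top");crop(c["frame"],245,170,315,260,8,"pics/t6.png")
```

```text
t 7.33 pos [0.4558 0.002  0.048 ] yaw -97.89 down [ 0.001 -0.    -1.   ] F [-0.78  1.11 -3.72] tau [0.037 0.193 0.017] w 0.153 j6 1.52
```

View pics/s6.png

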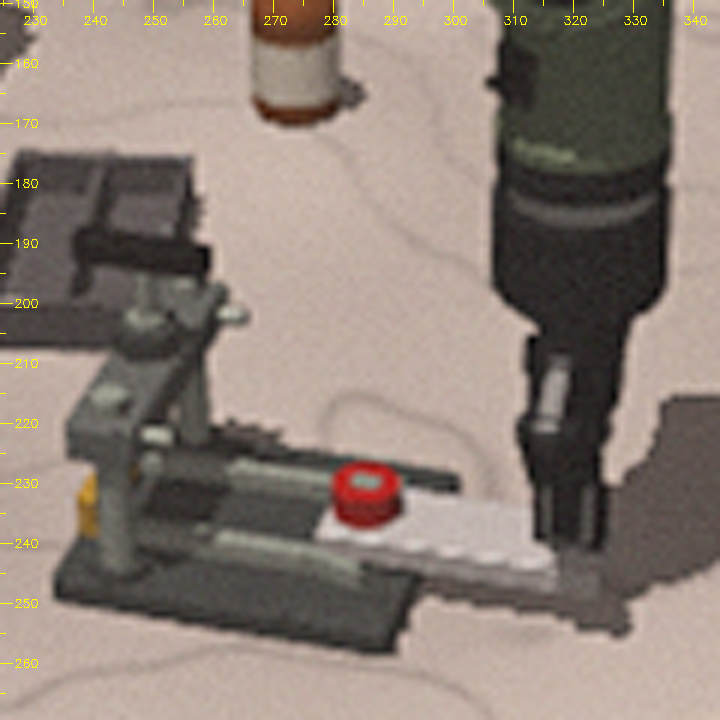

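View pics/t6.png

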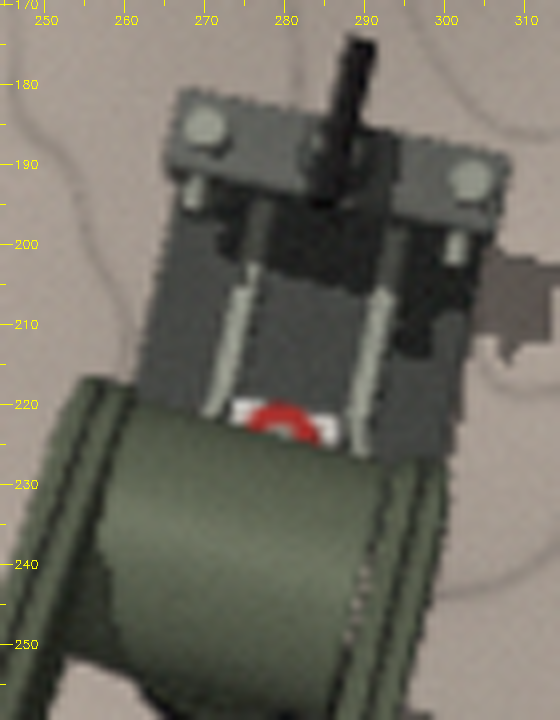

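jog_arm:
  steps:
    - [8, -1, -1, 0, 0, 0, 0]
    - [16, -2.2, -1, 0, 0, 0, 0]
    - [24, -3.4, -1, 0, 0, 0, 0]
    - [32, -4.5, -1, 0, 0, 0, 0]
    - [40, -5.6, -1, 0, 0, 0, 0]
    - [40, -5.6, -1, 0, 0, 0, 0]
    - [40, -5.6, -1, 0, 0, 0, 0]

```text
time_s: 8.02
ee_pos: [0.4956, -0.0036, 0.0466]
ee_rot: [-1.141, 1.31, -1.31]
contact_force: [-0.2, -0.6, -3.6]
width: 0.146
```

Run:
```python
from v import *
s=st()
c=bot.capture("top");crop(c["frame"],245,170,315,260,8,"pics/t7.png")
```

```text
t 8.02 pos [ 0.4956 -0.0036  0.0466] yaw -97.89 down [ 0. -0. -1.] F [-0.18 -0.63 -3.62] tau [ 0.033  0.174 -0.05 ] w 0.146 j6 1.53
```

View pics/t7.png

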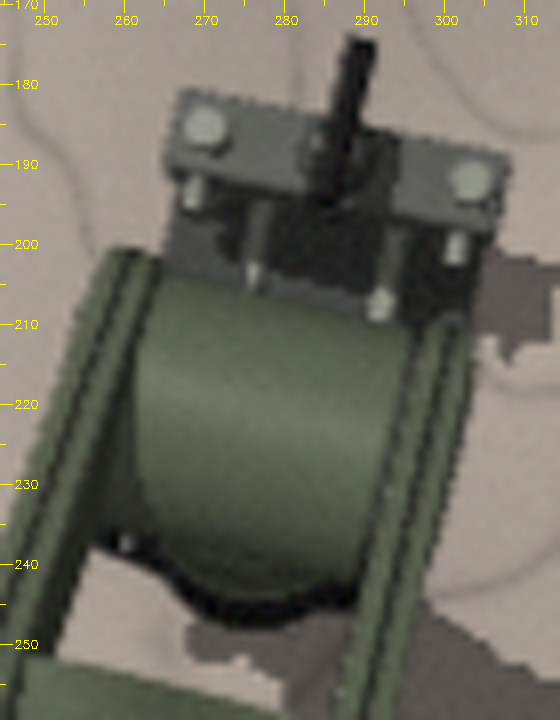

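jog_arm:
  steps:
    - [8, -1.1, -0.5, 0, 0, 0, 0]
    - [16, -2.2, -0.5, 0, 0, 0, 0]
    - [24, -3.4, -0.5, 0, 0, 0, 0]
    - [32, -4.5, -0.5, 0, 0, 0, 0]
    - [40, -5.6, -0.5, 0, 0, 0, 0]
    - [40, -5.6, -0.5, 0, 0, 0, 0]
    - [40, -5.6, -0.5, 0, 0, 0, 0]

```text
time_s: 8.65
ee_pos: [0.5356, -0.0092, 0.0461]
ee_rot: [-1.141, 1.31, -1.31]
contact_force: [-0.0, -0.1, -3.7]
width: 0.15
```

Run:
```python
from v import *
s=st()
c=bot.capture("side");crop(c["frame"],225,100,345,270,5,"pics/s8.png")
```

```text
t 8.65 pos [ 0.5356 -0.0092  0.0461] yaw -97.89 down [ 0. -0. -1.] F [-0.01 -0.08 -3.75] tau [0.063 0.221 0.016] w 0.15 j6 1.53
```

View pics/s8.png

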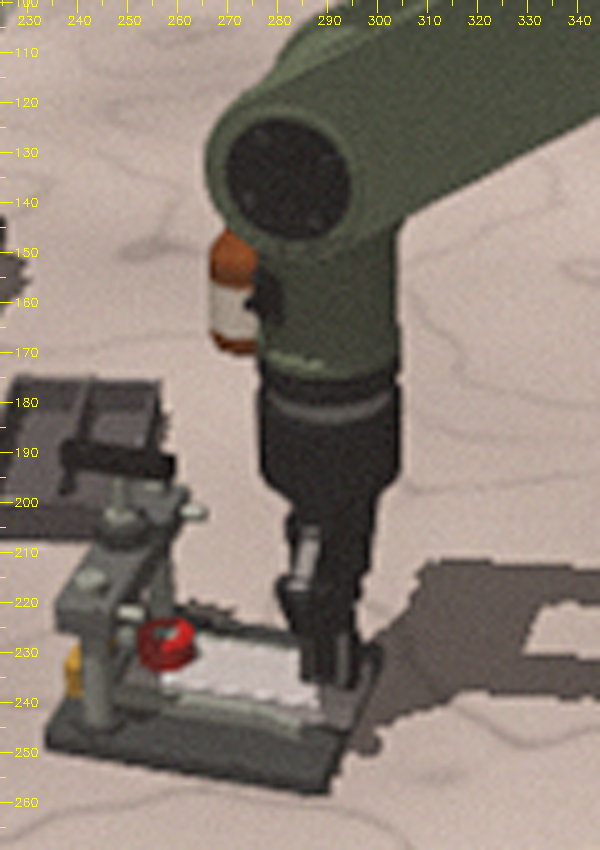

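jog_arm:
  steps:
    - [6, -0.8, -0.5, 0, 0, 0, 0]
    - [12, -1.7, -1, 0, 0, 0, 0]
    - [12, -1.7, -1, 0, 0, 0, 0]
    - [15, -2.1, -1, 0, 0, 0, 0]
    - [15, -2.1, -1, 0, 0, 0, 0]
    - [15, -2.1, -1, 0, 0, 0, 0]

```text
time_s: 9.2
ee_pos: [0.5504, -0.0113, 0.0452]
ee_rot: [-1.14, 1.309, -1.31]
contact_force: [-0.2, 0.2, -1.2]
width: 0.151
```

Now touching the floor lightly. Pushing in small steps.

jog_arm:
  steps:
    - [1.5, -0.2, -0.2, 0, 0, 0, 0]
    - [3, -0.4, -0.2, 0, 0, 0, 0]
    - [4, -0.5, -0.2, 0, 0, 0, 0]
    - [4, -0.5, -0.2, 0, 0, 0, 0]
    - [4, -0.5, -0.2, 0, 0, 0, 0]

```text
time_s: 9.62
ee_pos: [0.5539, -0.0116, 0.0452]
ee_rot: [-1.141, 1.31, -1.31]
contact_force: [-3.7, 0.2, 4.0]
width: 0.15
```

jog_arm:
  steps:
    - [1, -0.1, 0, 0, 0, 0, 0]
    - [2, -0.3, 0, 0, 0, 0, 0]
    - [2, -0.3, 0, 0, 0, 0, 0]

```text
time_s: 9.87
ee_pos: [0.5555, -0.0119, 0.0452]
ee_rot: [-1.142, 1.311, -1.309]
contact_force: [-6.1, 1.3, 5.6]
width: 0.147
```

jog_arm:
  steps:
    - [1, -0.1, 0.2, 0, 0, 0, 0]
    - [2, -0.3, 0.2, 0, 0, 0, 0]
    - [2, -0.3, 0.2, 0, 0, 0, 0]

```text
time_s: 10.12
ee_pos: [0.5568, -0.012, 0.0451]
ee_rot: [-1.143, 1.312, -1.308]
contact_force: [-7.7, 1.4, 7.5]
width: 0.151
```

Run:
```python
from v import *
s=st()
```

```text
t 10.12 pos [ 0.5568 -0.012   0.0451] yaw -97.88 down [-0.003  0.    -1.   ] F [-7.68  1.42  7.52] tau [ 0.052  0.873 -0.029] w 0.151 j6 1.53
```

jog_arm:
  steps:
    - [1, -0.1, 0.8, 0, 0, 0, 0]
    - [2, -0.3, 0.8, 0, 0, 0, 0]
    - [3, -0.4, 0.8, 0, 0, 0, 0]
    - [3, -0.4, 0.8, 0, 0, 0, 0]

```text
time_s: 10.45
ee_pos: [0.5568, -0.0119, 0.0452]
ee_rot: [-1.148, 1.317, -1.305]
contact_force: [-14.9, 2.5, 10.7]
width: 0.153
```

Run:
```python
from v import *
s=st()
c=bot.capture("side");crop(c["frame"],225,160,315,270,7,"pics/s9.png")
```

```text
t 10.45 pos [ 0.5568 -0.0119  0.0452] yaw -97.88 down [-0.01   0.001 -1.   ] F [-14.86   2.51  10.68] tau [ 0.08   1.615 -0.061] w 0.153 j6 1.53
```

View pics/s9.png

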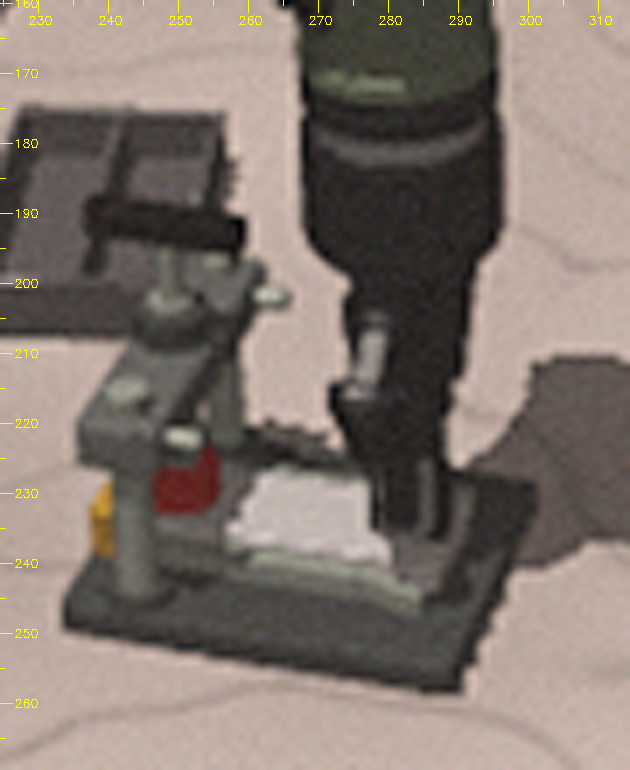

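Run:
```python
from h import *
for x,y in((.649,-.0265),(.650,-.0255)): print(proj("side",[x,y,.038]),proj("side",[x,y,.046]))
```

```text
[251.46291532 227.48229304] [251.31024184 225.11741652]
[251.04007953 227.66304581] [250.88601055 225.29752772]
```

jog_arm:
  steps:
    - [-1.5, 0.2, 0, 0, 0, 0, 0]
    - [-3, 0.4, 0, 0, 0, 0, 0]
    - [-3.5, 0.5, 0, 0, 0, 0, 0]
    - [-3.5, 0.5, 0, 0, 0, 0, 0]

```text
time_s: 10.83
ee_pos: [0.5568, -0.012, 0.0453]
ee_rot: [-1.142, 1.311, -1.309]
contact_force: [-3.9, 1.1, 0.5]
width: 0.15
```

Run:
```python
from v import *
s=st()
```

```text
t 10.83 pos [ 0.5568 -0.012   0.0453] yaw -97.89 down [-0.001  0.    -1.   ] F [-3.92  1.12  0.55] tau [ 0.095  0.535 -0.005] w 0.15 j6 1.53
```

jog_arm:
  steps:
    - [0, 0, 0, 0, 0, 0, 50]
    - [0, 0, 0, 0, 0, 0, 50]
    - [0, 0, 0, 0, 0, 0, 50]
    - [0, 0, 5, 0, 0, 0, 50]
    - [0, 0, 25, 0, 0, 0, 50]
    - [0, 0, 60, 0, 0, 0, 50]
    - [0, 0, 100, 0, 0, 0, 50]
    - [0, 0, 140, 0, 0, 5, 50]
    - [0, 0, 170, 0, 0, 12, 50]
    - [0, 0, 170, 0, 0, 19, 50]
    - [0, 0, 170, 0, 0, 26, 50]
    - [0, 0, 170, 0, 0, 33, 50]
    - [0, 0, 170, 0, 0, 40, 50]
    - [0, 0, 170, 0, 0, 47, 50]
    - [0, 0, 170, 0, 0, 54, 50]
    - [0, 0, 170, 0, 0, 61, 50]
    - [0, 0, 170, 0, 0, 68, 50]
    - [0, 0, 170, 0, 0, 75, 50]
    - [0, 0, 170, 0, 0, 82, 50]
    - [0, 0, 170, 0, 0, 89, 50]

```text
time_s: 12.5
ee_pos: [0.5579, -0.0123, 0.2167]
ee_rot: [-1.568, 0.116, -0.118]
contact_force: [0.7, -0.3, 1.5]
width: 0.502
```

Run:
```python
from v import *
s=st()
c=bot.capture("side");crop(c["frame"],225,160,315,270,7,"pics/s10.png")
c=bot.capture("top");crop(c["frame"],245,170,315,260,8,"pics/t10.png")
```

```text
t 12.5 pos [ 0.5579 -0.0123  0.2167] yaw -8.55 down [ 0.002 -0.    -1.   ] F [ 0.68 -0.34  1.51] tau [-0.02   0.02   0.021] w 0.502 j6 -0.03
```

View pics/s10.png

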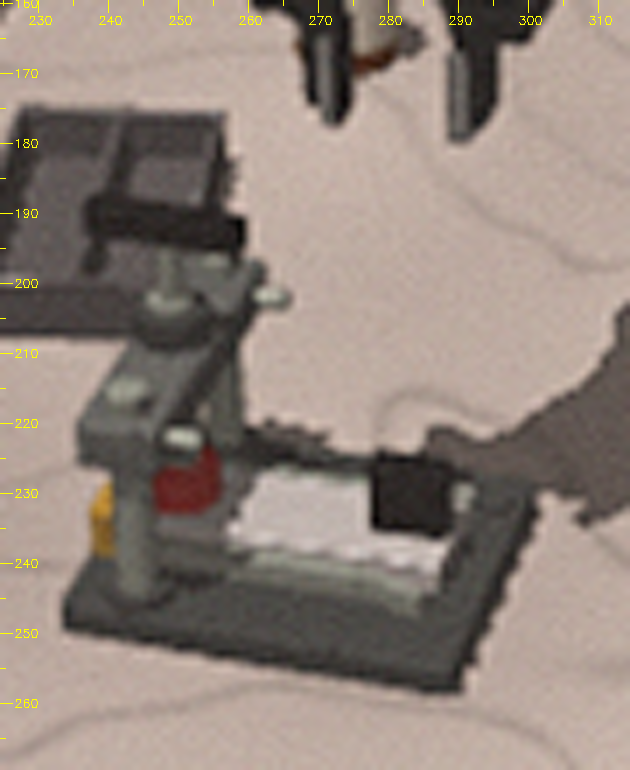

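View pics/t10.png

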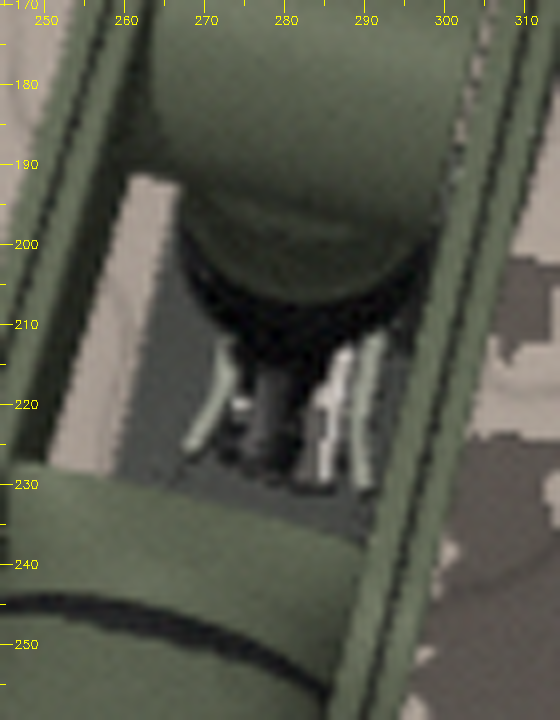

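jog_arm:
  steps:
    - [0, 0, 0, 0, 0, 7, 50]
    - [7, -1, 0, 0, 0, 14, 50]
    - [14, -2, 0, 0, 0, 21, 50]
    - [21, -3, 0, 0, 0, 28, 50]
    - [28, -4, 0, 0, 0, 35, 50]
    - [35, -5, 0, 0, 0, 42, 50]
    - [43, -6, 0, 0, 0, 49, 50]
    - [50, -7, 0, 0, 0, 56, 50]
    - [58, -8, 0, 0, 0, 63, 50]
    - [66, -9.5, 0, 0, 0, 70, 50]
    - [75, -11, 0, 0, 0, 77, 50]
    - [85, -12.5, 0, 0, 0, 84, 50]
    - [92, -13.5, 0, 0, 0, 89.5, 50]
    - [92, -13.5, -10, 0, 0, 89.5, 50]
    - [92, -13.5, -20, 0, 0, 89.5, 50]
    - [92, -13.5, -20, 0, 0, 89.5, 50]

```text
time_s: 13.93
ee_pos: [0.6471, -0.0253, 0.1922]
ee_rot: [-1.279, -1.081, 1.088]
contact_force: [-1.5, 0.5, -0.9]
width: 0.5
```

Run:
```python
from v import *
from h import *
s=st()
c=bot.capture("side");crop(c["frame"],225,140,315,250,7,"pics/s11.png")
c=bot.capture("top");crop(c["frame"],245,150,335,250,7,"pics/t11.png")
```

```text
t 13.93 pos [ 0.6471 -0.0253  0.1922] yaw 80.41 down [-0.006  0.001 -1.   ] F [-1.46  0.46 -0.89] tau [ 0.043  0.044 -0.024] w 0.5 j6 -1.58
```

View pics/s11.png

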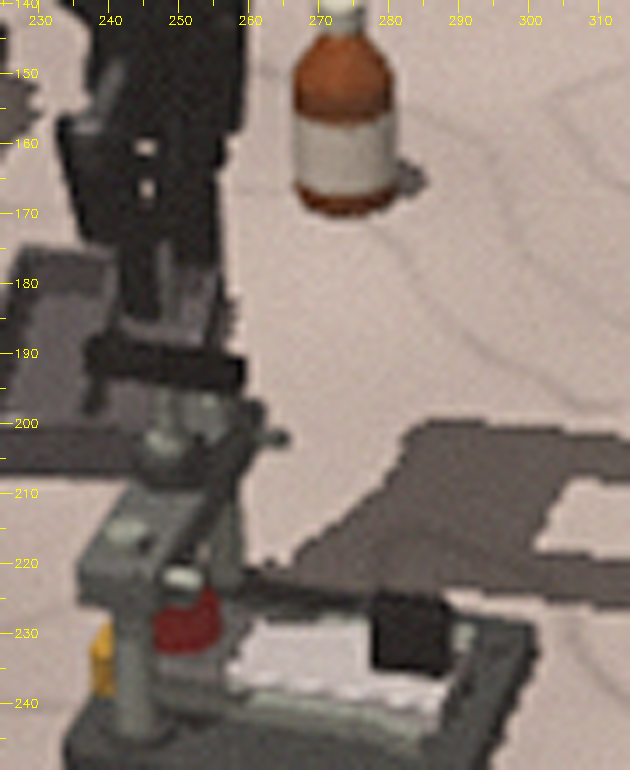

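View pics/t11.png

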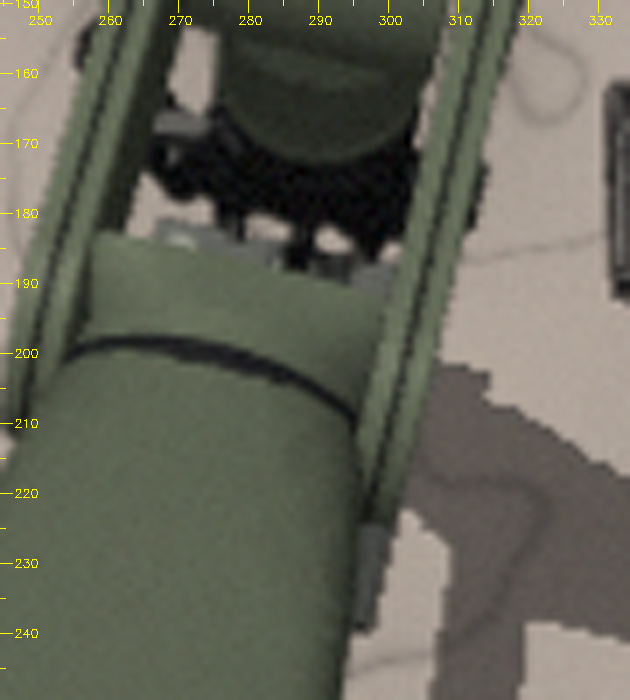

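jog_arm:
  steps:
    - [1, 0, -5, 0, 0, 0, 50]
    - [1, 0, -10, 0, 0, 0, 50]
    - [1, 0, -10, 0, 0, 0, 50]
    - [1, 0, -10, 0, 0, 0, 50]

```text
time_s: 14.37
ee_pos: [0.6501, -0.0256, 0.1854]
ee_rot: [-1.282, -1.087, 1.088]
contact_force: [-0.2, 0.8, -0.0]
width: 0.5
```

Run:
```python
from v import *
s=st()
```

```text
t 14.37 pos [ 0.6501 -0.0256  0.1854] yaw 80.59 down [-0.001  0.    -1.   ] F [-0.19  0.77 -0.03] tau [-0.031  0.018 -0.038] w 0.5 j6 -1.58
```

Run:
```python
from h import *
for z in(.150,.1535):print(proj("side",[.650,-.0256,z]))
```

```text
[248.79953209 193.12822966]
[248.72599713 191.99901015]
```

jog_arm:
  steps:
    - [0, 0, -15, 0, 0, 0, 50]
    - [0, 0, -30, 0, 0, 0, 50]
    - [0, 0, -41, 0, 0, 0, 50]
    - [0, 0, -41, 0, 0, 0, 50]
    - [0, 0, -41, 0, 0, 0, 50]
    - [0, 0, -41, 0, 0, 0, 50]

```text
time_s: 14.87
ee_pos: [0.651, -0.0258, 0.1457]
ee_rot: [-1.283, -1.088, 1.087]
contact_force: [0.1, 0.1, 0.9]
width: 0.499
```

Run:
```python
from v import *
s=st()
c=bot.capture("side");crop(c["frame"],225,140,315,250,7,"pics/s12.png")
```

```text
t 14.87 pos [ 0.651  -0.0258  0.1457] yaw 80.61 down [ 0.001 -0.    -1.   ] F [0.06 0.13 0.87] tau [ 0.021 -0.014 -0.023] w 0.499 j6 -1.58
```

View pics/s12.png

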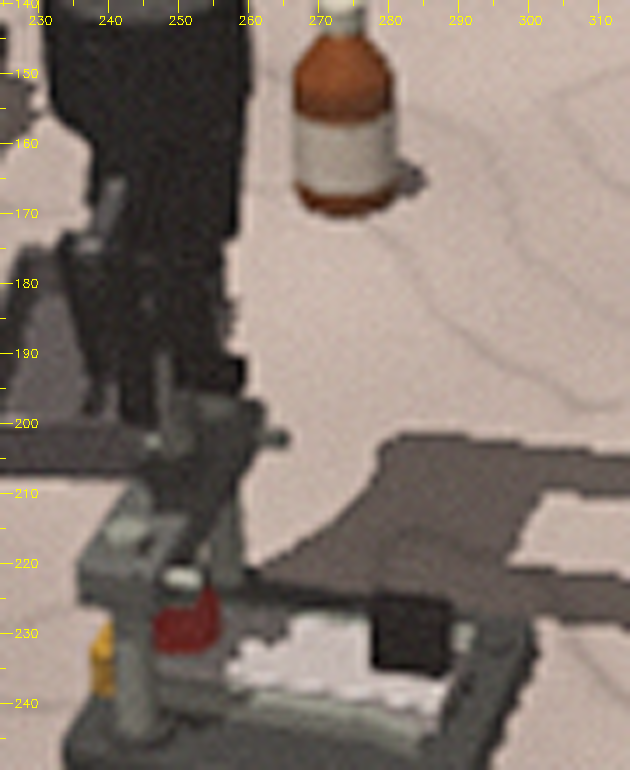

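Fingers straddle the bar (near finger at col 244, row 198), clear of the boss, no force. Close.

jog_arm:
  steps:
    - [0, 0, -1, 0, 0, 0, 25]
    - [0, 0, -1, 0, 0, 0, 15]
    - [0, 0, -1, 0, 0, 0, 0]
    - [0, 0, -1, 0, 0, 0, 0]
    - [0, 0, -1, 0, 0, 0, 0]
    - [0, 0, -1, 0, 0, 0, 0]
    - [0, 0, -1, 0, 0, 0, 0]

```text
time_s: 15.5
ee_pos: [0.6508, -0.0263, 0.1447]
ee_rot: [-1.284, -1.088, 1.088]
contact_force: [-1.6, -4.1, 4.4]
width: 0.126
```

Run:
```python
from v import *
s=st()
```

```text
t 15.5 pos [ 0.6508 -0.0263  0.1447] yaw 80.6 down [ 0.001 -0.001 -1.   ] F [-1.59 -4.09  4.39] tau [-0.415  0.158 -0.031] w 0.126 j6 -1.58
```

jog_arm:
  steps:
    - [0, -0.5, 0, 0, 0, -3, 0]
    - [0, -0.5, 0, 0, 0, -6, 0]
    - [0, -0.5, 0, 0, 0, -9, 0]
    - [0, -0.5, 0, 0, 0, -12, 0]
    - [0, -0.5, 0, 0, 0, -15, 0]
    - [0, -0.5, 0, 0, 0, -18, 0]
    - [0, -0.5, 0, 0, 0, -20, 0]

```text
time_s: 16.08
ee_pos: [0.651, -0.026, 0.1448]
ee_rot: [-1.41, -0.824, 0.823]
contact_force: [-1.3, 0.9, 4.4]
width: 0.125
```

Run:
```python
from v import *
s=st()
```

```text
t 16.08 pos [ 0.651  -0.026   0.1448] yaw 60.58 down [ 0.001 -0.    -1.   ] F [-1.33  0.85  4.42] tau [-0.18   0.138  0.532] w 0.125 j6 -1.23
```

jog_arm:
  steps:
    - [0, 0, 0, 0, 0, 0, 0]
    - [0, 0, 0, 0, 0, 0, 0]

```text
time_s: 16.25
ee_pos: [0.651, -0.026, 0.1448]
ee_rot: [-1.409, -0.826, 0.825]
contact_force: [-0.5, -0.8, 4.9]
width: 0.13
```

Run:
```python
from v import *
s=st()
```

```text
t 16.25 pos [ 0.651  -0.026   0.1448] yaw 60.74 down [ 0.001 -0.    -1.   ] F [-0.49 -0.83  4.93] tau [-0.155  0.193  0.456] w 0.13 j6 -1.23
```

jog_arm:
  steps:
    - [0, 0, 0, 0, 0, -4, 0]
    - [0, 0, 0, 0, 0, -8, 0]
    - [0, 0, 0, 0, 0, -12, 0]
    - [0, 0, 0, 0, 0, -16, 0]
    - [0, 0, 0, 0, 0, -20, 0]
    - [0, 0, 0, 0, 0, -24, 0]
    - [0, 0, 0, 0, 0, -28, 0]
    - [0, 0, 0, 0, 0, -31, 0]
    - [0, 0, 0, 0, 0, -34, 0]
    - [0, 0, 0, 0, 0, -36, 0]
    - [0, 0, 0, 0, 0, -38, 0]
    - [0, 0, 0, 0, 0, -40, 0]

```text
time_s: 17.25
ee_pos: [0.6514, -0.0256, 0.1447]
ee_rot: [-1.552, -0.285, 0.281]
contact_force: [-0.9, 0.4, 3.6]
width: 0.128
```

Run:
```python
from v import *
s=st()
```

```text
t 17.25 pos [ 0.6514 -0.0256  0.1447] yaw 20.65 down [ 0.002  0.    -1.   ] F [-0.9   0.39  3.65] tau [-0.064 -0.001  0.55 ] w 0.128 j6 -0.53
```

jog_arm:
  steps:
    - [0, 0, 0, 0, 0, -2, 0]
    - [0, 0, 0, 0, 0, -4, 0]
    - [0, 0, 0, 0, 0, -6, 0]
    - [0, 0, 0, 0, 0, -8, 0]

```text
time_s: 17.58
ee_pos: [0.6515, -0.0256, 0.1448]
ee_rot: [-1.564, -0.176, 0.171]
contact_force: [1.0, 0.5, 4.2]
width: 0.13
```

Run:
```python
from v import *
s=st()
```

```text
t 17.58 pos [ 0.6515 -0.0256  0.1448] yaw 12.65 down [ 0.003  0.001 -1.   ] F [0.99 0.55 4.19] tau [-0.008 -0.069  0.466] w 0.13 j6 -0.39
```

jog_arm:
  steps:
    - [0, 0, 0, 0, 0, -2, 0]
    - [0, 0, 0, 0, 0, -4, 0]
    - [0, 0, 0, 0, 0, -6, 0]
    - [0, 0, 0, 0, 0, -8, 0]

```text
time_s: 17.92
ee_pos: [0.6516, -0.0255, 0.1448]
ee_rot: [-1.569, -0.066, 0.061]
contact_force: [0.5, 0.8, 4.2]
width: 0.129
```

Run:
```python
from v import *
s=st()
```

```text
t 17.92 pos [ 0.6516 -0.0255  0.1448] yaw 4.65 down [ 0.003  0.001 -1.   ] F [0.46 0.81 4.21] tau [ 0.017 -0.159  0.525] w 0.129 j6 -0.25
```

jog_arm:
  steps:
    - [0, 0, 0, 0, 0, -2, 0]
    - [0, 0, 0, 0, 0, -4, 0]
    - [0, 0, 0, 0, 0, -6, 0]
    - [0, 0, 0, 0, 0, -8, 0]

```text
time_s: 18.25
ee_pos: [0.6518, -0.0255, 0.1448]
ee_rot: [-1.57, 0.043, -0.049]
contact_force: [1.8, 0.2, 3.8]
width: 0.122
```

Run:
```python
from v import *
s=st()
```

```text
t 18.25 pos [ 0.6518 -0.0255  0.1448] yaw -3.34 down [ 0.003  0.001 -1.   ] F [1.81 0.23 3.84] tau [ 0.035 -0.184  0.498] w 0.122 j6 -0.11
```

jog_arm:
  steps:
    - [0, 0, 0, 0, 0, -2, 0]
    - [0, 0, 0, 0, 0, -4, 0]
    - [0, 0, 0, 0, 0, -6, 0]
    - [0, 0, 0, 0, 0, -8, 0]

```text
time_s: 18.58
ee_pos: [0.6519, -0.0256, 0.1448]
ee_rot: [-1.564, 0.153, -0.158]
contact_force: [1.9, 0.1, 3.6]
width: 0.125
```

Run:
```python
from v import *
s=st()
```

```text
t 18.58 pos [ 0.6519 -0.0256  0.1448] yaw -11.35 down [ 0.004  0.001 -1.   ] F [1.88 0.06 3.59] tau [-0.061 -0.2    0.505] w 0.125 j6 0.03
```

jog_arm:
  steps:
    - [0, 0, 0, 0, 0, -2, 0]
    - [0, 0, 0, 0, 0, -4, 0]
    - [0, 0, 0, 0, 0, -6, 0]
    - [0, 0, 0, 0, 0, -8, 0]

```text
time_s: 18.92
ee_pos: [0.652, -0.0256, 0.1448]
ee_rot: [-1.553, 0.262, -0.268]
contact_force: [2.4, 0.0, 3.1]
width: 0.13
```

Run:
```python
from v import *
s=st()
```

```text
t 18.92 pos [ 0.652  -0.0256  0.1448] yaw -19.34 down [ 0.004  0.    -1.   ] F [2.44 0.03 3.14] tau [-0.025 -0.327  0.443] w 0.13 j6 0.17
```

jog_arm:
  steps:
    - [0, 0, 0, 0, 0, -2, 0]
    - [0, 0, 0, 0, 0, -4, 0]
    - [0, 0, 0, 0, 0, -6, 0]
    - [0, 0, 0, 0, 0, -8, 0]

```text
time_s: 19.25
ee_pos: [0.6521, -0.0257, 0.1448]
ee_rot: [-1.537, 0.371, -0.377]
contact_force: [2.8, 0.1, 2.8]
width: 0.129
```

Run:
```python
from v import *
s=st()
```

```text
t 19.25 pos [ 0.6521 -0.0257  0.1448] yaw -27.35 down [ 0.004  0.    -1.   ] F [2.78 0.14 2.8 ] tau [-0.042 -0.338  0.433] w 0.129 j6 0.3
```

Run:
```python
from v import *
s=st()
c=bot.capture("side");crop(c["frame"],225,140,315,250,7,"pics/s13.png")
c=bot.capture("top");crop(c["frame"],245,150,335,250,7,"pics/t13.png")
st()
```

```text
t 19.25 pos [ 0.6521 -0.0257  0.1448] yaw -27.35 down [ 0.004  0.    -1.   ] F [2.78 0.14 2.8 ] tau [-0.042 -0.338  0.433] w 0.129 j6 0.3
t 19.35 pos [ 0.6521 -0.0257  0.1448] yaw -27.28 down [ 0.004  0.    -1.   ] F [3.67 0.13 3.01] tau [ 0.005 -0.527  0.472] w 0.129 j6 0.3
```

View pics/s13.png

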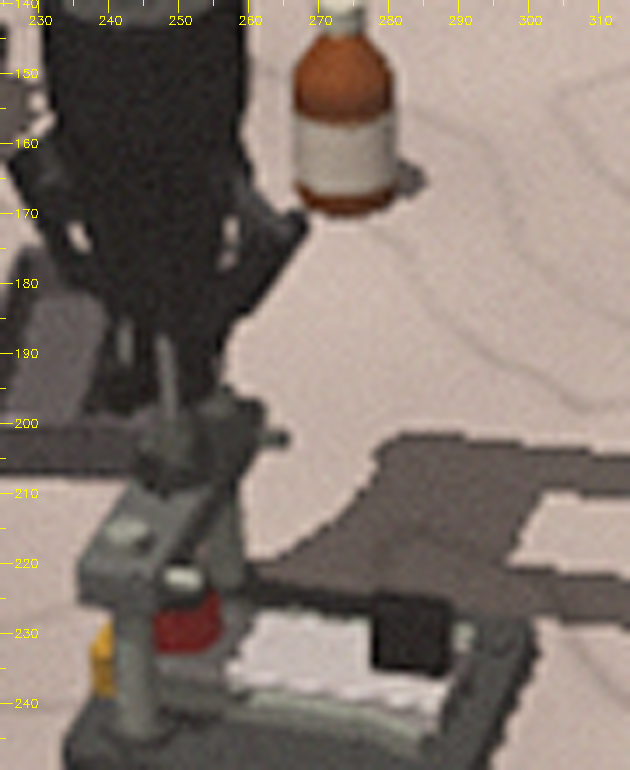

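View pics/t13.png

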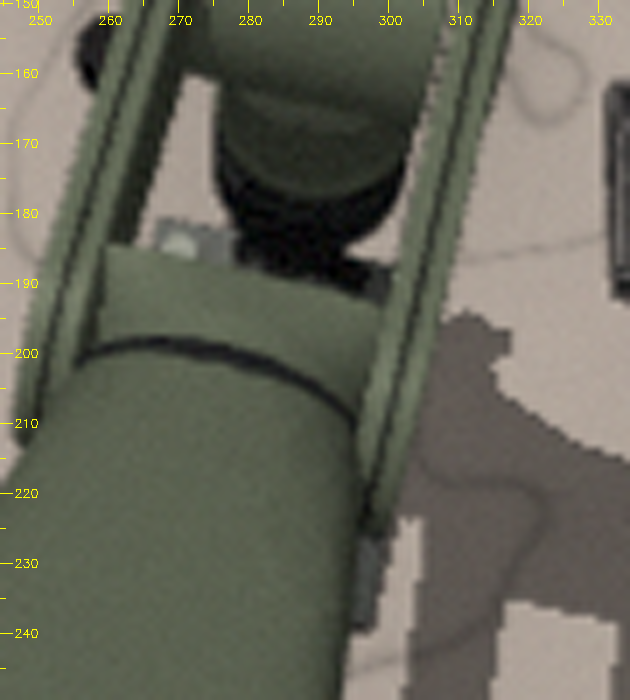

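jog_arm:
  steps:
    - [0.3, 0, 0, 0, 0, -2, 0]
    - [0.5, 0, 0, 0, 0, -4, 0]
    - [0.5, 0, 0, 0, 0, -6, 0]
    - [0.5, 0, 0, 0, 0, -8, 0]

```text
time_s: 19.68
ee_pos: [0.6522, -0.0257, 0.1447]
ee_rot: [-1.515, 0.481, -0.485]
contact_force: [2.8, 0.2, 4.4]
width: 0.126
```

Run:
```python
from v import *
s=st()
```

```text
t 19.68 pos [ 0.6522 -0.0257  0.1447] yaw -35.34 down [ 0.003  0.    -1.   ] F [2.82 0.17 4.38] tau [-0.004 -0.368  0.499] w 0.126 j6 0.44
```

jog_arm:
  steps:
    - [0, 0, 0, 0, 0, -2, 0]
    - [0, 0, 0, 0, 0, -4, 0]
    - [0, 0, 0, 0, 0, -6, 0]

```text
time_s: 19.93
ee_pos: [0.6523, -0.0258, 0.1448]
ee_rot: [-1.495, 0.562, -0.567]
contact_force: [3.1, -0.3, 3.7]
width: 0.127
```

Run:
```python
from v import *
s=st()
```

```text
t 19.93 pos [ 0.6523 -0.0258  0.1448] yaw -41.34 down [ 0.004  0.    -1.   ] F [ 3.08 -0.3   3.67] tau [ 0.01  -0.349  0.521] w 0.127 j6 0.55
```

jog_arm:
  steps:
    - [0, 0, 0, 0, 0, -2, 0]
    - [0, 0, 0, 0, 0, -4, 0]
    - [0, 0, 0, 0, 0, -6, 0]

```text
time_s: 20.18
ee_pos: [0.6524, -0.0258, 0.1448]
ee_rot: [-1.471, 0.643, -0.648]
contact_force: [3.2, 0.5, 3.7]
width: 0.133
```

Run:
```python
from v import *
s=st()
```

```text
t 20.18 pos [ 0.6524 -0.0258  0.1448] yaw -47.34 down [ 0.004  0.    -1.   ] F [3.19 0.54 3.72] tau [ 0.013 -0.423  0.485] w 0.133 j6 0.65
```

jog_arm:
  steps:
    - [0, 0, 0, 0, 0, -2, 0]
    - [0, 0, 0, 0, 0, -4, 0]
    - [0, 0, 0, 0, 0, -6, 0]

```text
time_s: 20.43
ee_pos: [0.6525, -0.0259, 0.1448]
ee_rot: [-1.444, 0.723, -0.729]
contact_force: [3.0, -0.4, 4.2]
width: 0.128
```

Run:
```python
from v import *
s=st()
```

```text
t 20.43 pos [ 0.6525 -0.0259  0.1448] yaw -53.33 down [ 0.004  0.    -1.   ] F [ 3.01 -0.38  4.16] tau [-0.082 -0.424  0.583] w 0.128 j6 0.76
```

jog_arm:
  steps:
    - [0, 0, 0, 0, 0, -2, 0]
    - [0, 0, 0, 0, 0, -4, 0]

```text
time_s: 20.6
ee_pos: [0.6525, -0.026, 0.1448]
ee_rot: [-1.425, 0.777, -0.782]
contact_force: [4.4, -0.1, 3.8]
width: 0.129
```

Run:
```python
from v import *
s=st()
```

```text
t 20.6 pos [ 0.6525 -0.026   0.1448] yaw -57.33 down [ 0.004 -0.    -1.   ] F [ 4.42 -0.14  3.77] tau [-0.077 -0.461  0.598] w 0.129 j6 0.83
```

jog_arm:
  steps:
    - [0, 0, 0, 0, 0, -2, 0]
    - [0, 0, 0, 0, 0, -4, 0]

```text
time_s: 20.77
ee_pos: [0.6525, -0.026, 0.1448]
ee_rot: [-1.403, 0.83, -0.836]
contact_force: [3.4, -0.9, 3.1]
width: 0.128
```

Run:
```python
from v import *
s=st()
```

```text
t 20.77 pos [ 0.6525 -0.026   0.1448] yaw -61.32 down [ 0.004 -0.    -1.   ] F [ 3.37 -0.91  3.15] tau [-0.105 -0.446  0.633] w 0.128 j6 0.9
```

jog_arm:
  steps:
    - [0, 0, 0, 0, 0, -2, 0]
    - [0, 0, 0, 0, 0, -4, 0]

```text
time_s: 20.93
ee_pos: [0.6525, -0.0261, 0.1448]
ee_rot: [-1.381, 0.883, -0.889]
contact_force: [4.2, -0.3, 3.1]
width: 0.127
```

Run:
```python
from v import *
s=st()
```

```text
t 20.93 pos [ 0.6525 -0.0261  0.1448] yaw -65.32 down [ 0.004 -0.    -1.   ] F [ 4.15 -0.31  3.06] tau [-0.094 -0.458  0.67 ] w 0.127 j6 0.97
```

jog_arm:
  steps:
    - [0, 0, 0, 0, 0, -2, 0]
    - [0, 0, 0, 0, 0, -4, 0]

```text
time_s: 21.1
ee_pos: [0.6526, -0.0261, 0.1448]
ee_rot: [-1.357, 0.936, -0.942]
contact_force: [2.8, -1.2, 2.6]
width: 0.125
```

Run:
```python
from v import *
s=st()
```

```text
t 21.1 pos [ 0.6526 -0.0261  0.1448] yaw -69.32 down [ 0.004 -0.    -1.   ] F [ 2.83 -1.24  2.56] tau [-0.116 -0.475  0.729] w 0.125 j6 1.04
```

jog_arm:
  steps:
    - [0, 0, 0, 0, 0, -2, 0]
    - [0, 0, 0, 0, 0, -3.5, 0]

```text
time_s: 21.27
ee_pos: [0.6526, -0.0262, 0.1448]
ee_rot: [-1.334, 0.982, -0.988]
contact_force: [2.8, -0.9, 3.0]
width: 0.124
```

Run:
```python
from v import *
s=st()
```

```text
t 21.27 pos [ 0.6526 -0.0262  0.1448] yaw -72.8 down [ 0.004 -0.001 -1.   ] F [ 2.85 -0.89  3.03] tau [-0.117 -0.469  0.641] w 0.124 j6 1.1
```

jog_arm:
  steps:
    - [0, 0, 0, 0, 0, 0, 0]

```text
time_s: 21.35
ee_pos: [0.6526, -0.0262, 0.1448]
ee_rot: [-1.335, 0.982, -0.988]
contact_force: [4.5, -0.5, 3.9]
width: 0.122
```

Run:
```python
from v import *
s=st()
for i in range(4):
    bot.capture("side"); print(bot.sense()["wrist_torque"][2].round(3))
```

```text
t 21.35 pos [ 0.6526 -0.0262  0.1448] yaw -72.77 down [ 0.004 -0.001 -1.   ] F [ 4.47 -0.47  3.91] tau [-0.106 -0.639  0.64 ] w 0.122 j6 1.1
0.655
0.65
0.637
0.66
```

jog_arm:
  steps:
    - [0, 0, 0, 0, 0, -2, 0]
    - [0, 0, 0, 0, 0, -4, 0]

```text
time_s: 21.72
ee_pos: [0.6525, -0.0262, 0.1448]
ee_rot: [-1.307, 1.035, -1.041]
contact_force: [5.8, -0.7, 4.1]
width: 0.13
```

Run:
```python
from v import *
s=st()
for i in range(5):
    bot.capture("side"); print(bot.sense()["wrist_torque"][2].round(3))
```

```text
t 21.72 pos [ 0.6525 -0.0262  0.1448] yaw -76.87 down [ 0.004 -0.    -1.   ] F [ 5.81 -0.69  4.06] tau [-0.074 -0.785  0.709] w 0.13 j6 1.17
0.698
0.724
0.7
0.661
0.675
```

jog_arm:
  steps:
    - [0, 0, 0, 0, 0, 3, 0]
    - [0, 0, 0, 0, 0, 6, 0]
    - [0, 0, 0, 0, 0, 6, 45]
    - [0, 0, 0, 0, 0, 6, 45]
    - [0, 0, 0, 0, 0, 6, 45]
    - [0, 0, 0, 0, 0, 6, 45]
    - [0, 0, 0, 0, 0, 6, 45]
    - [0, 0, 10, 0, 0, 6, 45]
    - [0, 0, 30, 0, 0, 6, 45]
    - [0, 0, 60, 0, 0, 6, 45]
    - [0, 0, 90, 0, 0, 6, 45]
    - [-20, 0, 110, 0, 0, 6, 45]
    - [-60, 10, 120, 0, 0, 6, 45]
    - [-100, 20, 120, 0, 0, 6, 45]
    - [-140, 40, 120, 0, 0, 6, 45]
    - [-170, 70, 120, 0, 0, 6, 45]
    - [-190, 110, 120, 0, 0, 6, 45]
    - [-200, 150, 120, 0, 0, 6, 45]
    - [-200, 180, 120, 0, 0, 6, 45]
    - [-200, 200, 120, 0, 0, 6, 45]

```text
time_s: 23.63
ee_pos: [0.4495, 0.1769, 0.2652]
ee_rot: [-1.347, 0.958, -0.958]
contact_force: [-0.1, -0.3, 1.1]
width: 0.448
```

Run:
```python
from v import *
s=st()
c=bot.capture("side");crop(c["frame"],225,160,315,270,7,"pics/s14.png");cv2.imwrite("pics/s14f.png",c["frame"][:,:,::-1])
c=bot.capture("top");crop(c["frame"],245,150,335,250,7,"pics/t14.png");cv2.imwrite("pics/t14f.png",c["frame"][:,:,::-1])
```

```text
t 23.63 pos [0.4495 0.1769 0.2652] yaw -70.76 down [ 0.002  0.002 -1.   ] F [-0.08 -0.26  1.06] tau [0.052 0.008 0.046] w 0.448 j6 1.43
```

View pics/s14.png

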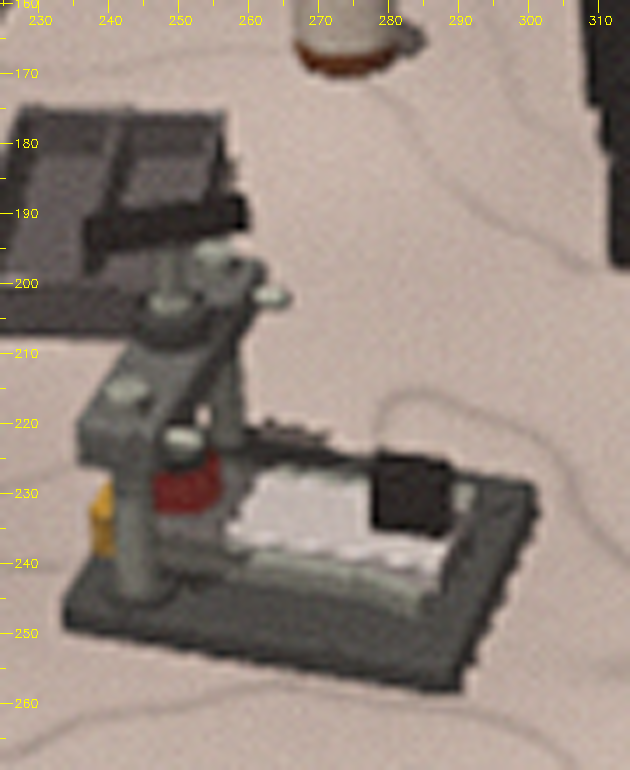

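View pics/t14.png

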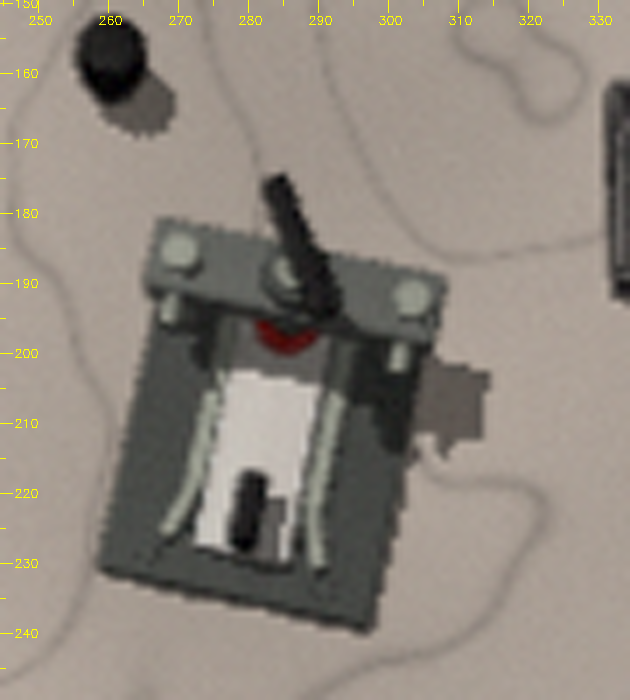

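View pics/t14f.png

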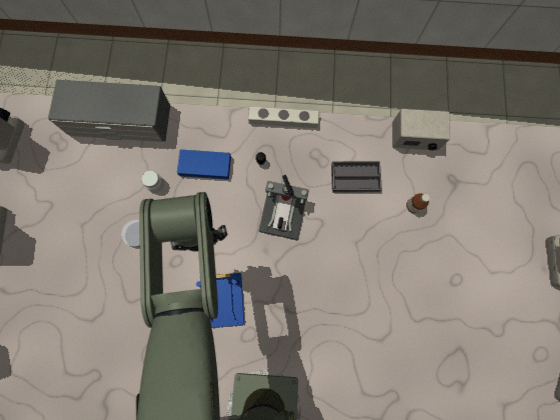

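jog_arm:
  steps:
    - [0, 0, 10, 0, 0, 0, 45]
    - [0, 0, 10, 0, 0, 0, 45]
    - [0, 0, 10, 0, 0, 0, 45]

```text
time_s: 23.98
ee_pos: [0.4519, 0.1729, 0.2752]
ee_rot: [-1.347, 0.96, -0.963]
contact_force: [-0.1, 0.0, 0.2]
width: 0.452
```

View pics/s14f.png

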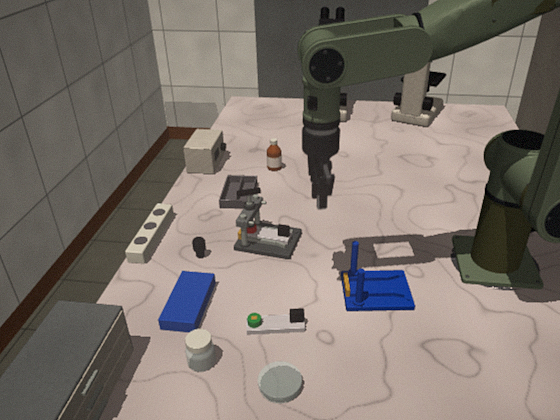

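Run:
```python
from v import *
st(); print(bot.finish_job())
```

```text
t 23.98 pos [0.4519 0.1729 0.2752] yaw -70.98 down [ 0.002  0.    -1.   ] F [-0.1   0.03  0.16] tau [-0.004 -0.03  -0.044] w 0.452 j6 1.43
the job is handed in; nothing more can be done
None
```

The red-specimen holder is in the clamp's channel, home against the stop, with the specimen clamped. I handed the job in at 24 s; it reports no verdict.

- **Holder:** I lifted it by the fin and slid it in, specimen first. It stopped moving under a 15 N push, within about 1 mm of the computed home position. It stayed there when I let go.
- **Clamping:** I turned the T-handle about 157° clockwise in one grasp. Running free, the torque averaged about 0.50 N m. It began to rise after about 134° of turn.
- **Final effort:** I stopped at 0.71 N m while moving and about 0.69 N m held. Against the running-free average that is +0.21 N m. Against the held free values it is about +0.23 N m (my readings near 0.46) or +0.31 N m (the nominal 0.38).
- **Uncertainty:** These figures disagree somewhat because single readings scattered by about 0.05 N m. All of them lie inside the 0.15–0.40 N m band.
- **Final pictures:** The specimen is under the nose with no visible damage. The green holder and the other things on the bench look undisturbed, and the gripper is open and touching nothing.

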